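Lay out a finished turning job for inspection

ROBOT

A 6-joint arm with a two-finger parallel gripper is mounted at the origin on the work surface. World frame = base frame: x ahead of the robot, y to its left, z up, the work surface at z = 0. Lengths are in mm, angles in rad, forces in N, time in s.
With the tool pointing down it reaches from about 225 to 725 mm from the base axis. Payload 3.1 kg.
Tool frame: the origin (TCP) lies midway between the tips of the shut fingers; the grasp point (between the pads) lies 19 mm behind it; z points along the fingers, x is the direction in which the jaws open and shut, and the axes are right-handed (so a half turn about z gives the same grasp; the last joint's range is limited). The gripper opens to 85 mm and grips with 20 to 120 N. Pads are 22 mm wide; open, the fingers measure 114 mm over their backs; the gripper's body (76 mm by 85 mm) begins 54 mm behind the grasp point. The pads swing forward as they close: fully open they stand 13 mm farther back than shut.
Start: joints at [-1.336, 0.048, 0.099, 1.622, 0, 1.443], TCP at [186.304, -490.824, 205.112] pointing down, gripper open.
Joint ranges: [-2.91, 2.91], [-0.99, 1.94], [-1.21, 1.42], [-2.12, 2.29], [-1.49, 1.47], [-3.14, 3.14]. Speed limits (rad/s): [2.79, 2.79, 3.14, 3.14, 3.14, 3.14].

INTERFACE

Orientations are given as [roll, pitch, yaw] about the fixed x, y, z axes, in that order (R = Rz(yaw) Ry(pitch) Rx(roll)).
In Python, from plant import bot gives the robot as it stands.
- The arm moves only by the shell command python3 -m handwheel 'ROWS' [OPENING] [FORCE]. ROWS is JSON, a list of rows, each an object of numbers: "tx", "ty", "tz": the shift along the tool's x, y, z in mm; "wx", "wy", "wz": the turn, a rotation vector about the tool's x, y, z in degrees. In form: [{"tx": .., "ty": .., "tz": .., "wx": .., "wy": .., "wz": ..}, ...]. A call has 1 to 20 rows; each row is the pose to reach, as a shift and turn from the pose commanded when the call began, along the tool's axes at that moment; what a row does not reach only later rows make up. A row lasts 1/8 s, in which the tool goes at most 62.5 mm and 10.7 degrees, less where a joint would pass 70% of its speed; a pose out of reach is approached as far as the arm can. A call with a gripper value outside its range is refused whole. OPENING is the finger opening in mm, from 0 to 85.4, set as the call begins (- or left out, the last holds). The fingers move at their own pace and stop on an object; FORCE is the grip in N (left out, the last holds). Time passes only in rows, so rows that repeat a pose let the fingers close. It gives the time, the measured TCP pose, the force and the opening at its end, in the units of the state.
- bot.observe(): the state, without advancing time (a new reading comes with each control period).
- bot.capture(name): name is "scene" or "top" or "wrist"; returns a dict with "image" (480x640x3 uint8, blue, green, red), "z_map" (480x640 float32, mm along the optical axis (not along the pixel's ray), 0 where there is no reading), "intrinsics" (3x3 intrinsics, pixels), "pose" (4x4, takes a point from camera to world coordinates); the wrist camera has in their place "hand_eye" (4x4, takes a point from camera to tool coordinates, whose origin is the TCP and whose axes are the tool frame's). Camera axes: x right, y up, looking along -z (the intrinsics and any distortion apply to the point x, -y, -z); pixel columns grow to the right and rows downward; lengths in mm; the calibration is good to about 2 mm. A picture is of the moment at which its call begins: read the wrist's pose just before it.
- bot.close_job(): hands the job in, once; it reports no verdict.
The state is a dict: "time_s": time; "joint_pos": joint angles; "qd": joint speeds; "effort": joint torques, N m; "ee_pos": TCP position; "tool_rot": TCP orientation; "ft_force": force on the tool from outside, world axes, zero at the start; "torque": the same for the moment, N m; "gripper_width": finger opening in mm.
Only numpy, scipy, OpenCV 4.12 (cv2) and the standard library are available. Lean on these libraries where they do the work, as an engineer would, in place of code of your own. Each camera call takes 0.05 s, during which the arm holds its last target.

TASK

Lay out the five finished parts for inspection: in the tray, stand the flanged bush flange-down in the small bay nearer the robot and the sleeve on end in the small bay behind it, and lay the spigot pin lengthwise in the long bay. Stack the two bored plates on the sloping shelf, the large one underneath and the small one flat on top, each centred across the shelf with an edge square against the backstop. Leave the three unfinished blanks where they lie: the solid disc, the plain bar and the plate without a hole.

Things in the scene. Friction and masses are not known exactly. Their poses are not given: they have to be found in the camera images.
- tray: Fixed blue tray 164 (x) x 150 (y) mm; walls 22 high, 4 thick; floor 4 thick. Origin: centre of underside, z up, -x faces the robot (yaw within 0.25 rad). Walls along x at y=0 and from it at x=0 make three bays: long, 156 x 69 inside, centred x 0, y -36.5; two small, 76 x 69, centred y +36.5, x -39 (nearer the robot: bush) and x +39 (behind: sleeve).
- shelf: Fixed blue shelf, 110 mm wide (y). Origin: centre of underside, level frame, z up, yaw within 0.25 rad. The board falls toward -x (the robot) at 0.26 rad and ends in a dark backstop square to it, 27 high, 6 thick; their inner corner is the line x=-50, z=26. Board 110 long, no side walls. A point u up the slope from the stop, v off the board: x=-50+0.966u-0.257v, z=26+0.257u+0.966v (mm).
- bush: Finished steel flanged bush, standing on its flange: flange 54 mm diameter, 12 mm thick; above it a hub 34 mm diameter up to 38 mm height with a 22 mm bore open at the top. Origin: centre of its underside; z up along the axis. About 0.27 kg.
- sleeve: Finished plain steel sleeve (tube) standing on end: 36 mm outside, 22 mm bore right through, 42 mm high. Origin: centre of its underside; z up along the axis. About 0.2 kg.
- pin: Finished steel spigot pin lying on a flat: 24 mm square body from x=-35 to +5 mm, then a round spigot 15 mm in diameter to x=+35 (axis 12 up). Origin: mid-length, level with the underside; x along the pin to the spigot, z up, yaw within 0.45 rad. Grip the square body near x=-12 (centre of mass). About 0.22 kg.
- plate_large: Finished aluminium plate lying flat, 56 by 56 mm, 10 mm thick, with one 25 mm hole through its middle. Origin: centre of its underside; x and y along its edges. About 75 g.
- plate_small: Finished aluminium plate lying flat, 40 by 40 mm, 10 mm thick, with one 19 mm hole through its middle. Origin: centre of its underside; x and y along its edges. About 40 g.
- disc_blank: Unfinished: solid plain steel disc, 54 mm diameter, 30 mm high, no hub, no bore. Stays. Origin: centre of its underside.
- bar_blank: Unfinished: plain square steel bar, 24 by 24 by 70 mm, no spigot, lying flat. Stays. Origin: centre of its underside, x along the bar.
- plate_blank: Unfinished: aluminium plate 56 by 56 by 10 mm without any hole, lying flat. Stays. Origin: centre of its underside.
Not all that is in view belongs to the job. Leave any purple look-alike of the bush alone.

How it is judged:
By the outcome, as a careful person would: the job done as asked, in the order asked, and still so for the second after the job is handed in, with the robot touching nothing.
It also fails if it takes over 106 s, if anything falls off the work surface, if the arm or the gripper's body presses on something with over 40 N, if the wrist force passes 120 N, or if a joint passes its speed limit or range.

## Working session

There is one attempt and no reset: what is moved stays moved. The work goes in short steps, Python scripts to look and compute and a shell command to move; the robot and the scene stay as the last step left them, time stands still between calls to the robot, and variables do not carry over. Pictures are saved under pics/ and viewed, and the job is handed in when it is done.

```bash
ls -la; mkdir -p pics; python3 - <<'E'
from plant import bot
import cv2, numpy as np
print(bot.observe())
for n in ["scene","top","wrist"]:
    c=bot.capture(n); cv2.imwrite(f"pics/{n}0.png",c["image"]); np.savez(f"/tmp/{n}0.npz",**c)
    print(n,c["intrinsics"].tolist(), [ (k,np.round(c[k],3).tolist()) for k in c if k in("pose","hand_eye")], [k for k in c])
E
```

```text
total 12
drwxr-xr-x  3 agent agent 4096 Dec  7 06:41 .
drwxr-xr-x 23 root  root  4096 Dec  7 06:41 ..
drwxr-xr-x  2 agent agent 4096 Dec  7 06:41 pics
{'time_s': 0.0, 'joint_pos': array([-1.33582127e+00,  4.87172838e-02,  9.76090932e-02,  1.62200025e+00,
       -1.06311094e-05,  1.44299788e+00]), 'qd': array([ 0.00131111,  0.00029663,  0.00032922,  0.00058774, -0.00031811,
       -0.00148712]), 'effort': array([-9.35410353e-04, -3.38781381e+01,  3.20014822e+01,  2.02746503e-02,
       -2.68289632e-04, -1.59183429e-06]), 'ee_pos': array([ 186.13519656, -490.18332722,  203.9402814 ]), 'tool_rot': array([-3.14130852e+00,  2.29460956e-03, -1.20802248e+00]), 'ft_force': array([ 0.21198561, -0.12604091,  0.62368228]), 'torque': array([0.0381884 , 0.02277155, 0.00490735]), 'gripper_width': 85.21984652850274}
scene [[613.9652320724014, 0.0, 319.3511921085475], [0.0, 613.9652320724014, 254.01067285222547], [0.0, 0.0, 1.0]] [('pose', [[-0.876, -0.377, 0.299, 858.652], [0.481, -0.705, 0.521, 558.673], [0.015, 0.601, 0.799, 908.423], [0.0, 0.0, 0.0, 1.0]])] ['image', 'z_map', 'intrinsics', 'pose']
top [[434.6995465443895, 0.0, 317.50074452814], [0.0, 434.6995465443895, 240.7135343667936], [0.0, 0.0, 1.0]] [('pose', [[0.024, 0.994, -0.104, 439.121], [-0.999, 0.028, 0.035, 20.069], [0.038, 0.103, 0.994, 795.164], [0.0, 0.0, 0.0, 1.0]])] ['image', 'z_map', 'intrinsics', 'pose']
wrist [[381.67470228146243, 0.0, 316.42955177193255], [0.0, 381.67470228146243, 240.8766893826927], [0.0, 0.0, 1.0]] [('hand_eye', [[1.0, -0.0, 0.001, 1.261], [-0.0, -0.965, -0.264, -66.661], [0.001, 0.264, -0.965, -168.836], [0.0, 0.0, 0.0, 1.0]])] ['image', 'z_map', 'intrinsics', 'hand_eye']
```

View pics/top0.png

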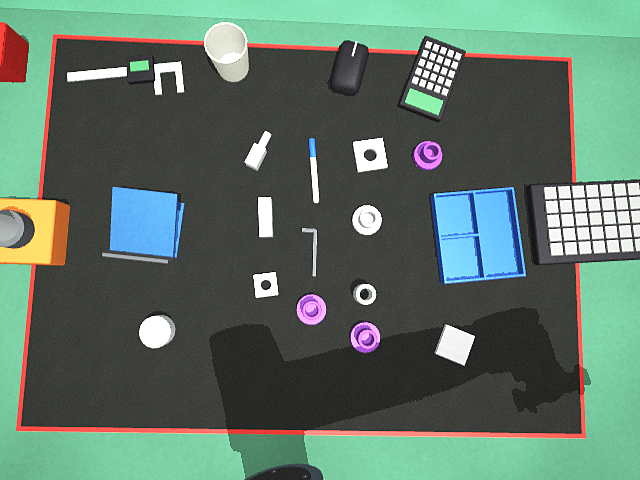

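View pics/scene0.png

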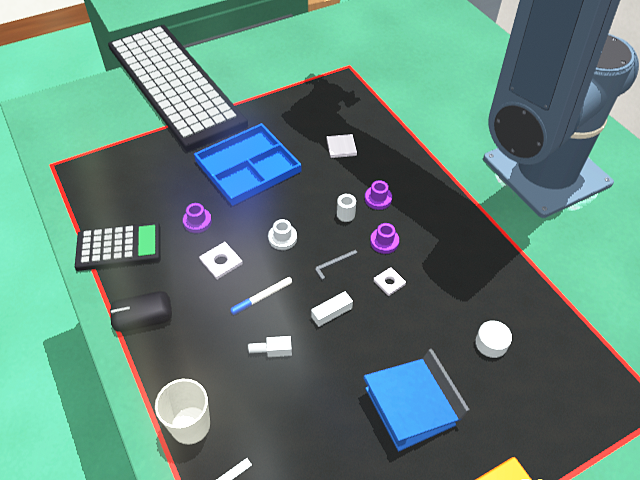

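View pics/wrist0.png

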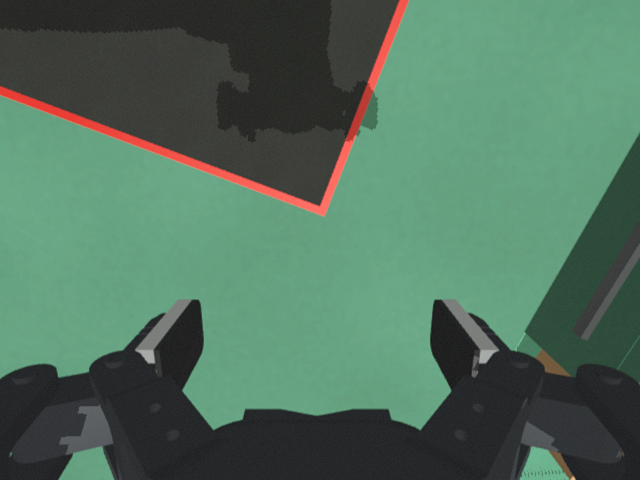

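```bash
cat > h.py <<'E'
import numpy as np, cv2
from scipy.spatial.transform import Rotation as Ro
def RPY(r): return Ro.from_euler('xyz',r).as_matrix()
def ray(c,pose,uv):
    K=c["intrinsics"]; uv=np.atleast_2d(uv).astype(float)
    d=np.c_[(uv[:,0]-K[0,2])/K[0,0],-(uv[:,1]-K[1,2])/K[1,1],-np.ones(len(uv))]
    return pose[:3,3], d@pose[:3,:3].T
def onplane(c,pose,uv,z):
    o,d=ray(c,pose,uv); s=(z-o[2])/d[:,2]; return o+d*s[:,None]
def depthpts(c,pose,uv):
    uv=np.atleast_2d(uv); o,d=ray(c,pose,uv)
    z=c["z_map"][uv[:,1].astype(int),uv[:,0].astype(int)]; return o+d*z[:,None]
def wpose(st,c):
    T=np.eye(4);T[:3,:3]=RPY(st["tool_rot"]);T[:3,3]=st["ee_pos"]; return T@c["hand_eye"]
E
cat > m.py <<'E'
from h import *
boxes={"top":{"bush":(367,220),"sleeve":(364,294),"pin":(258,150),"pl":(370,155),"ps":(265,285),"bar":(265,217),"disc":(157,331),"blank":(455,345)},
"scene":{"bush":(283,235),"sleeve":(346,208),"pin":(270,347),"pl":(221,260),"ps":(390,281),"bar":(332,309),"disc":(493,338),"blank":(341,146)}}
H={"bush":12,"sleeve":42,"pin":24,"pl":10,"ps":10,"bar":24,"disc":30,"blank":10}
for n in boxes:
    c=dict(np.load(f"/tmp/{n}0.npz")); im=c["image"].astype(int); P=c["pose"]
    m=((im.min(2)>95)&(im.max(2)-im.min(2)<40)).astype(np.uint8)
    nl,lab=cv2.connectedComponents(m)
    for k,(u,v) in boxes[n].items():
        w=lab[v-9:v+10,u-9:u+10]; l=np.bincount(w[w>0]).argmax()
        ys,xs=np.where(lab==l); uv=np.c_[xs,ys]
        p=depthpts(c,P,uv); zt=np.percentile(p[:,2],[50,90,97])
        # points near top height
        t=p[abs(p[:,2]-H[k])<4]
        hull=cv2.convexHull(t[:,:2].astype(np.float32)) if len(t)>5 else None
        r=cv2.minAreaRect(hull) if hull is not None else None
        print(n,k,len(xs),"z",zt.round(1),"meanpl",onplane(c,P,[[(xs.min()+xs.max())/2,(ys.min()+ys.max())/2]],H[k])[0].round(1),"rect",np.round(r[0],1) if r else None,np.round(r[1],1) if r else None,round(r[2],1) if r else None)
E
python3 m.py
```

```text
top bush 710 z [13.1 38.3 39.8] meanpl [562.5 -96.4  12. ] rect [562.7 -96.4] [51.8 53.3] 46.2
top sleeve 321 z [41.3 43.5 44.3] meanpl [427.6 -90.1  42. ] rect [428.5 -91.9] [32.7 33.7] 1.4
top pin 507 z [23.  25.6 26.4] meanpl [681.2 105.7  24. ] rect [686.8 104.1] [24.3 69.6] 65.6
top pl 858 z [10.  12.  13.1] meanpl [ 685.5 -101.7   10. ] rect [ 686.3 -101.4] [56.9 56.7] 9.8
top ps 480 z [10.3 12.2 12.7] meanpl [439.8  83.5  10. ] rect [440.5  83.8] [39.9 40.1] 8.9
top bar 576 z [24.4 26.4 27.2] meanpl [559.7  87.7  24. ] rect [561.6  88.2] [70.5 24. ] 4.0
top disc 961 z [30.4 32.2 33.1] meanpl [355.4 263.8  30. ] rect [355.4 267.5] [52.3 53. ] 1.7
top blank 1051 z [10.3 12.1 13.1] meanpl [ 341.  -258.1   10. ] rect [ 341.5 -258.9] [57.  56.2] 68.6
scene bush 708 z [12.7 35.7 37.4] meanpl [562.  -99.2  12. ] rect [565.4 -92.7] [45.9 52.4] 61.5
scene sleeve 480 z [27.4 41.1 42.4] meanpl [436.2 -78.3  42. ] rect [428.1 -91.8] [35.  32.5] 60.5
scene pin 7019 z [-0.2 10.3 22. ] meanpl [684.4  -5.3  24. ] rect [672.4 109.1] [25.7 39.2] 67.5
scene pl 7019 z [-0.2 10.3 22. ] meanpl [681.6 -14.2  10. ] rect [656.4  -3.1] [262.5 125.6] 89.4
scene ps 501 z [ 7.5 10.  11. ] meanpl [441.1  84.7  10. ] rect [439.7  83. ] [42.6 41.6] 8.9
scene bar 812 z [21.  24.  25.1] meanpl [564.7  93.2  24. ] rect [560.8  87.5] [70.9 25.5] 4.2
scene disc 1063 z [27.6 30.  31.4] meanpl [362.9 270.9  30. ] rect [355.3 267.2] [53.1 52.4] 49.0
scene blank 596 z [ 7.9 10.4 11.3] meanpl [ 343.9 -256.2   10. ] rect [ 340.6 -259.5] [60.1 56.4] 70.1
```

```bash
python3 - <<'E'
from h import *
c=dict(np.load("/tmp/top0.npz")); im=c["image"]
a=cv2.resize(im[110:360,235:475],None,fx=3,fy=2.4*1.0,interpolation=cv2.INTER_CUBIC); a=cv2.resize(im[120:320,235:475],(720,600),interpolation=cv2.INTER_CUBIC);cv2.imwrite("pics/crop1.png",a)
# floor check
P=c["pose"]
for uv in [(200,150),(400,300),(520,120),(100,400),(330,100)]: print(uv,depthpts(c,P,[uv]).round(1))
s=dict(np.load("/tmp/scene0.npz"))
for uv in [(320,330),(250,300),(450,270),(150,250)]: print(uv,depthpts(s,s["pose"],[uv]).round(1))
E
```

```text
(200, 150) [[685.4 214.5   1.4]]
(400, 300) [[ 417.6 -161.2    1.2]]
(520, 120) [[ 766.8 -392.5    1.5]]
(100, 400) [[233.7 362.5   3.4]]
(330, 100) [[793.2 -25.4  -1.4]]
(320, 330) [[594.3 107.6  -2. ]]
(250, 300) [[675.7   3.8   9.5]]
(450, 270) [[324.  109.6  -3.3]]
(150, 250) [[ 791.5 -176.3   15.4]]
```

View pics/crop1.png

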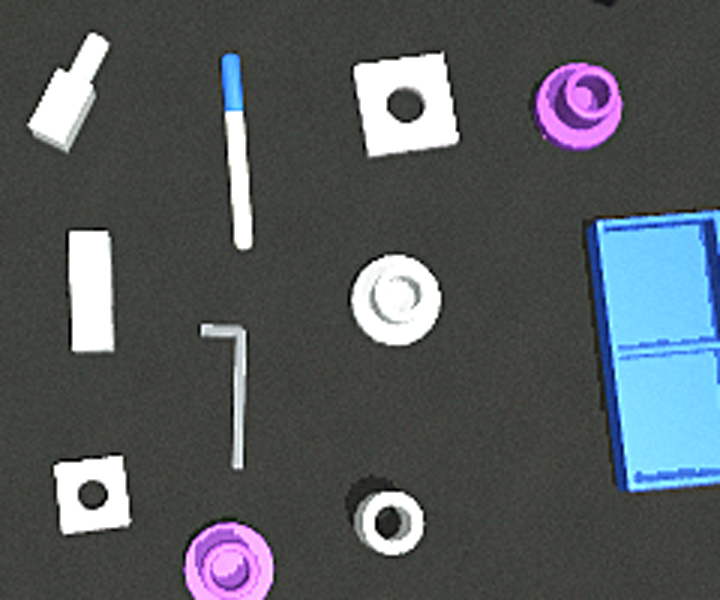

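```bash
cat > tr.py <<'E'
from h import *
for n in ("top","scene"):
    c=dict(np.load(f"/tmp/{n}0.npz")); P=c["pose"]
    hsv=cv2.cvtColor(c["image"],cv2.COLOR_BGR2HSV)
    m=((hsv[...,0]>98)&(hsv[...,0]<118)&(hsv[...,1]>130)&(hsv[...,2]>60)).astype(np.uint8)
    nl,lab,st,ce=cv2.connectedComponentsWithStats(m)
    for l in range(1,nl):
        if st[l,4]<1500: continue
        ys,xs=np.where(lab==l); p=depthpts(c,P,np.c_[xs,ys])
        print(n,ce[l].round(),st[l],np.percentile(p[:,2],[3,50,97]).round(1))
        if p[:,1].mean()<0:
            t=p[p[:,2]>17]; r=cv2.minAreaRect(t[:,:2].astype(np.float32)); print(" tray rim rect",np.round(r[0],1),np.round(r[1],1),round(r[2],2))
            # outer contour onto rim plane
            cn=max(cv2.findContours((lab==l).astype(np.uint8),0,2)[0],key=cv2.contourArea)[:,0]
            w=onplane(c,P,cn,22); r=cv2.minAreaRect(w[:,:2].astype(np.float32)); print(" contour@22",np.round(r[0],1),np.round(r[1],1),round(r[2],2))
        else:
            A=np.c_[p[:,:2],np.ones(len(p))]; k=np.ones(len(p),bool)
            for _ in range(8):
                s=np.linalg.lstsq(A[k],p[k,2],rcond=None)[0]; e=p[:,2]-A@s; k=abs(e)<3
            nn=np.array([-s[0],-s[1],1]);nn/=np.linalg.norm(nn)
            print(" plane",s.round(4),"tilt",np.arccos(nn[2]).round(4),"uphill yaw",np.arctan2(s[1],s[0]).round(4),k.mean().round(2))
            q=p[k]; r=cv2.minAreaRect(q[:,:2].astype(np.float32)); print(" rect",np.round(r[0],1),np.round(r[1],1),round(r[2],2))
            print(" corners",cv2.boxPoints(r).round(1).tolist())
E
python3 tr.py
python3 - <<'E'
import sys; sys.path.insert(0,'.')
from h import *
c=dict(np.load("/tmp/top0.npz")); 
cv2.imwrite("pics/c2.png",np.hstack([cv2.resize(c["image"][175:275,90:200],(396,360)),cv2.resize(c["image"][175:295,420:540],(360,360))]))
E
```

```text
top [145. 222.] [ 110  186   75   72 4463] [ 5.4 40.1 54.5]
 plane [ 2.62400e-01 -2.21000e-02 -9.49409e+01] tilt 0.2575 uphill yaw -0.0842 0.9
 rect [542.4 296.3] [111.6 107.8] 85.53
 corners [[484.29998779296875, 244.89999389648438], [591.7999877929688, 236.5], [600.5, 347.70001220703125], [493.0, 356.1000061035156]]
top [480. 231.] [ 430  187   96   97 6446] [ 1.5  4.7 23.1]
 tray rim rect [ 526.1 -174.8] [164. 407.] 6.55
 contour@22 [ 539.7 -297.8] [166.4 157.5] 6.68
scene [247. 163.] [ 194  123  108   83 5091] [-1.3  4.1 21.9]
 tray rim rect [638.1  93. ] [1010.   204.6] 76.1
 contour@22 [ 542.5 -293.1] [174.2 170.6] 6.69
scene [409. 403.] [ 363  359   98   93 5312] [ 1.5 37.3 52.3]
 plane [ 3.165000e-01  1.910000e-02 -1.390987e+02] tilt 0.3071 uphill yaw 0.0602 0.63
 rect [540.5 294.9] [111.6 110.9] 85.32
 corners [[480.70001220703125, 243.8000030517578], [591.2000122070312, 234.8000030517578], [600.2999877929688, 346.0], [489.79998779296875, 355.0]]
```

View pics/c2.png

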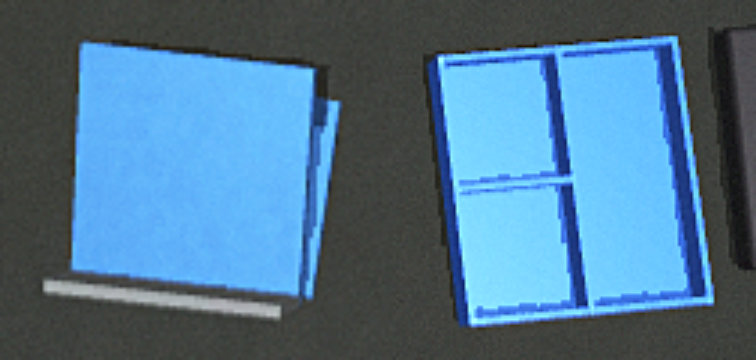

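```bash
cat > tr2.py <<'E'
from h import *
for n in ("top","scene"):
    c=dict(np.load(f"/tmp/{n}0.npz")); P=c["pose"]
    hsv=cv2.cvtColor(c["image"],cv2.COLOR_BGR2HSV)
    m=((hsv[...,0]>98)&(hsv[...,0]<118)&(hsv[...,1]>130)&(hsv[...,2]>60)&(c["z_map"]>0))
    ys,xs=np.where(m); p=depthpts(c,P,np.c_[xs,ys]); p=p[(abs(p[:,0]-540)<120)&(abs(p[:,1]+295)<120)]
    t=p[(p[:,2]>18)&(p[:,2]<27)].astype(np.float32)
    r=cv2.minAreaRect(t[:,:2]); print(n,len(t),np.round(r[0],1),np.round(r[1],1),round(r[2],2))
    # internal walls in tray frame
    a=np.deg2rad(6.6); R=np.array([[np.cos(a),np.sin(a)],[-np.sin(a),np.cos(a)]])
    q=(t[:,:2]-r[0])@R.T
    d=q[(abs(q[:,0])<60)&(abs(q[:,1])<12)]; print("  divider y",d[:,1].mean().round(2), "x-div", q[(abs(q[:,0])<12)&(q[:,1]>15)&(q[:,1]<60)][:,0].mean().round(2))
    print("  extents",np.percentile(q,[0.5,99.5],axis=0).round(1).tolist())
E
python3 tr2.py
```

```text
Traceback (most recent call last):
  File "tr2.py", line 8, in <module>
    r=cv2.minAreaRect(t[:,:2]); print(n,len(t),np.round(r[0],1),np.round(r[1],1),round(r[2],2))
cv2.error: OpenCV(4.12.0) /io/opencv/modules/imgproc/src/convhull.cpp:143: error: (-215:Assertion failed) total >= 0 && (depth == CV_32F || depth == CV_32S) in function 'convexHull'
```

```bash
sed -i 's/minAreaRect(t\[:,:2\])/minAreaRect(np.ascontiguousarray(t[:,:2]))/' tr2.py; python3 tr2.py
```

```text
top 834 [ 540.7 -301.1] [164.3 152.2] 6.74
  divider y 1.01 x-div -0.06
  extents [[-82.0, -75.4], [81.7, 76.0]]
scene 750 [ 540.  -301.1] [166.2 154.8] 6.84
  divider y 0.72 x-div -0.06
  extents [[-82.4, -76.9], [82.2, 76.8]]
```

```bash
cat > go.py <<'E'
# usage: go.py "x,y,z,yaw[,shelfTilt]" ... -> tool-frame shift/turn from measured pose
import sys
from h import *
from plant import bot
s=bot.observe(); R0=RPY(s["tool_rot"]); p0=np.array(s["ee_pos"])
print("t",round(s["time_s"],2),"pos",p0.round(1),"rpy",np.round(s["tool_rot"],4),"F",s["ft_force"].round(1),"w",round(s["gripper_width"],1),"j",s["joint_pos"].round(2))
for a in sys.argv[1:]:
    v=[float(k) for k in a.split(",")]
    R=RPY([np.pi,0,v[3]])
    if len(v)>4: # tilt about world axis: shelf yaw v[5], tilt v[4] about shelf y
        R=Ro.from_euler('z',v[5]).as_matrix()@Ro.from_euler('y',-v[4]).as_matrix()@Ro.from_euler('z',-v[5]).as_matrix()@R
    d=R0.T@(np.array(v[:3])-p0); w=np.degrees(Ro.from_matrix(R0.T@R).as_rotvec())
    print(a,"->",dict(zip(("tx","ty","tz","wx","wy","wz"),np.r_[d,w].round(1))))
E
python3 go.py 562.6,-96.4,200,1.69 562.6,-96.4,110,1.69
```

```text
t 0.15 pos [ 186.2 -490.3  204.2] rpy [-3.1413e+00  1.9000e-03 -1.2080e+00] F [-0.3  0.2 -0.7] w 85.4 j [-1.34  0.05  0.1   1.62  0.    1.44]
562.6,-96.4,200,1.69 -> {'tx': np.float64(-234.7), 'ty': np.float64(-491.7), 'tz': np.float64(4.7), 'wx': np.float64(-0.2), 'wy': np.float64(-0.0), 'wz': np.float64(-166.0)}
562.6,-96.4,110,1.69 -> {'tx': np.float64(-234.5), 'ty': np.float64(-491.7), 'tz': np.float64(94.7), 'wx': np.float64(-0.2), 'wy': np.float64(-0.0), 'wz': np.float64(-166.0)}
```

The bush could be confused with (top view): white flanged at (367,220), purple look-alikes at (428,155), (311,309) and (365,337), the solid disc at (157,331), and the sleeve at (364,294). I choose (367,220): crop1 shows it white, with a flange, a raised hub and a bore. The pin is (258,150), not the bar (265,217). The bored plates are (370,155) and (265,285), not the blank (455,345).

```bash
R='{"tx":-234.6,"ty":-491.7,"tz":4.7,"wz":-166}'; python3 -m handwheel '[{"tx":-234.6,"ty":-491.7,"tz":4.7,"wz":-166},{"tx":-234.6,"ty":-491.7,"tz":4.7,"wz":-166},{"tx":-234.6,"ty":-491.7,"tz":4.7,"wz":-166},{"tx":-234.6,"ty":-491.7,"tz":4.7,"wz":-166},{"tx":-234.6,"ty":-491.7,"tz":4.7,"wz":-166},{"tx":-234.6,"ty":-491.7,"tz":4.7,"wz":-166},{"tx":-234.6,"ty":-491.7,"tz":4.7,"wz":-166},{"tx":-234.6,"ty":-491.7,"tz":4.7,"wz":-166},{"tx":-234.6,"ty":-491.7,"tz":4.7,"wz":-166},{"tx":-234.6,"ty":-491.7,"tz":4.7,"wz":-166},{"tx":-234.6,"ty":-491.7,"tz":94.7,"wz":-166},{"tx":-234.6,"ty":-491.7,"tz":94.7,"wz":-166},{"tx":-234.6,"ty":-491.7,"tz":94.7,"wz":-166},{"tx":-234.6,"ty":-491.7,"tz":94.7,"wz":-166},{"tx":-234.6,"ty":-491.7,"tz":94.7,"wz":-166},{"tx":-234.6,"ty":-491.7,"tz":94.7,"wz":-166},{"tx":-234.6,"ty":-491.7,"tz":94.7,"wz":-166}]' 70 60
cat > wr.py <<'E'
import sys
from h import *
from plant import bot
s=bot.observe(); c=bot.capture("wrist"); cv2.imwrite(f"pics/{sys.argv[1]}.png",c["image"]); T=wpose(s,c)
np.savez(f"/tmp/{sys.argv[1]}.npz",T=T,**c)
E
python3 wr.py w1; python3 go.py 562.6,-96.4,20,1.69
```

```text
t 0.2 pos [ 186.2 -490.4  204.3] rpy [-3.1414e+00  1.5000e-03 -1.2080e+00] F [0.5 0.5 0.2] w 85.5 j [-1.34  0.05  0.1   1.62  0.    1.44]
562.6,-96.4,20,1.69 -> {'tx': np.float64(-234.5), 'ty': np.float64(-491.7), 'tz': np.float64(184.8), 'wx': np.float64(-0.1), 'wy': np.float64(-0.0), 'wz': np.float64(-166.0)}invalid input at $[0]: expected keys tx, ty, tz, wx, wy, wz
```

View pics/w1.png

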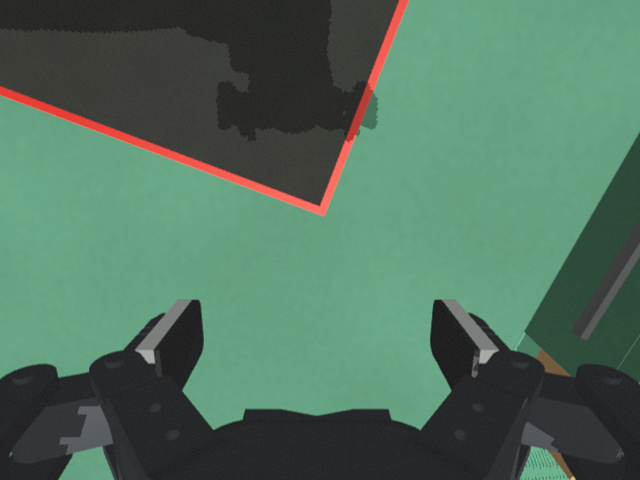

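The picture is unchanged because that call was refused: every row needs all six keys.

```bash
python3 -m handwheel '[{"tx":-234.6,"ty":-491.7,"tz":4.7,"wx":0,"wy":0,"wz":-166},{"tx":-234.6,"ty":-491.7,"tz":4.7,"wx":0,"wy":0,"wz":-166},{"tx":-234.6,"ty":-491.7,"tz":4.7,"wx":0,"wy":0,"wz":-166},{"tx":-234.6,"ty":-491.7,"tz":4.7,"wx":0,"wy":0,"wz":-166},{"tx":-234.6,"ty":-491.7,"tz":4.7,"wx":0,"wy":0,"wz":-166},{"tx":-234.6,"ty":-491.7,"tz":4.7,"wx":0,"wy":0,"wz":-166},{"tx":-234.6,"ty":-491.7,"tz":4.7,"wx":0,"wy":0,"wz":-166},{"tx":-234.6,"ty":-491.7,"tz":4.7,"wx":0,"wy":0,"wz":-166},{"tx":-234.6,"ty":-491.7,"tz":4.7,"wx":0,"wy":0,"wz":-166},{"tx":-234.6,"ty":-491.7,"tz":4.7,"wx":0,"wy":0,"wz":-166},{"tx":-234.6,"ty":-491.7,"tz":4.7,"wx":0,"wy":0,"wz":-166},{"tx":-234.6,"ty":-491.7,"tz":94.7,"wx":0,"wy":0,"wz":-166},{"tx":-234.6,"ty":-491.7,"tz":94.7,"wx":0,"wy":0,"wz":-166},{"tx":-234.6,"ty":-491.7,"tz":94.7,"wx":0,"wy":0,"wz":-166},{"tx":-234.6,"ty":-491.7,"tz":94.7,"wx":0,"wy":0,"wz":-166},{"tx":-234.6,"ty":-491.7,"tz":94.7,"wx":0,"wy":0,"wz":-166},{"tx":-234.6,"ty":-491.7,"tz":94.7,"wx":0,"wy":0,"wz":-166},{"tx":-234.6,"ty":-491.7,"tz":94.7,"wx":0,"wy":0,"wz":-166}]' 70 60
python3 wr.py w2; python3 go.py 562.6,-96.4,20,1.69
```

```text
time_s: 2.45
ee_pos: [562.6, -97.0, 110.3]
tool_rot: [-3.141, -0.0, 1.688]
ft_force: [0.6, -0.1, 1.0]
gripper_width: 70.2
t 2.5 pos [562.7 -97.  110.3] rpy [-3.1414e+00 -1.0000e-04  1.6883e+00] F [-0.6 -1.5  0.8] w 69.9 j [-0.29  0.17  0.04  1.44  0.   -0.41]
562.6,-96.4,20,1.69 -> {'tx': np.float64(0.6), 'ty': np.float64(0.0), 'tz': np.float64(90.3), 'wx': np.float64(-0.0), 'wy': np.float64(-0.0), 'wz': np.float64(-0.1)}
```

View pics/w2.png

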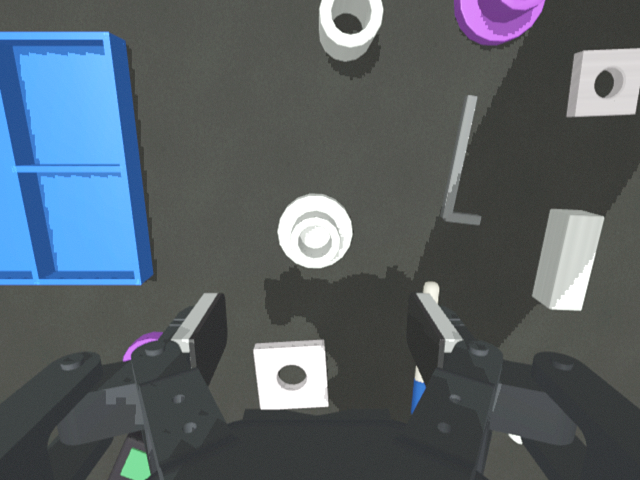

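The wrist view shows the white bush at (315,231), with hub and bore visible, dead between the jaws in x. The plate is at (291,375). I'll check the position by ray.

```bash
cat > blob.py <<'E'
# blob.py name u v planez : centroid etc. of white blob at plane z, wrist file
import sys
from h import *
n=sys.argv[1]
c=dict(np.load(f"/tmp/{n}.npz")); T=c["T"]; im=c["image"].astype(int)
m=((im.min(2)>110)&(im.max(2)-im.min(2)<40)).astype(np.uint8); nl,lab=cv2.connectedComponents(m)
a=[float(k) for k in sys.argv[2:]]
for u,v,z in np.reshape(a,(-1,3)):
    u,v=int(u),int(v); w=lab[v-9:v+10,u-9:u+10]; l=np.bincount(w[w>0]).argmax(); ys,xs=np.where(lab==l)
    p=depthpts(c,T,np.c_[xs,ys]); print("z pct",np.percentile(p[:,2],[5,50,95]).round(1),len(xs))
    t=p[abs(p[:,2]-z)<3]; 
    r=cv2.minAreaRect(np.ascontiguousarray(t[:,:2],np.float32)); e=cv2.minEnclosingCircle(np.ascontiguousarray(t[:,:2],np.float32))
    print((u,v),"rect",np.round(r[0],1),np.round(r[1],1),round(r[2],1),"circ",np.round(e[0],1),round(e[1],1))
E
python3 blob.py w2 315 250 12 291 395 10; python3 blob.py w2 345 45 42 583 220 24
python3 - <<'E'
from h import *
c=dict(np.load("/tmp/w2.npz")); K=c["intrinsics"]
for u,v in [(222,296),(222,310),(215,300),(410,296),(410,310),(205,330),(220,350)]:
    z=c["z_map"][v,u]; q=np.array([(u-K[0,2])/K[0,0]*z,-(v-K[1,2])/K[1,1]*z,-z,1]); print((u,v),(c["hand_eye"]@q).round(1))
E
```

```text
z pct [ 3.5 12.5 38.3] 4479
(315, 250) rect [562.6 -99.4] [53.1 53.2] 51.4 circ [562.8 -99.1] 27.0
z pct [ 1.   9.7 10.8] 4439
(291, 395) rect [ 686.1 -104. ] [57.9 56.4] 10.1 circ [ 686.1 -104.2] 39.3
z pct [ 2.6 39.3 42.8] 2852
(345, 45) rect [434.  -94.1] [24.1 35.3] 5.9 circ [428.7 -94.7] 17.8
z pct [ 2.6 23.4 24.9] 5302
(583, 220) rect [561.1  85.5] [70.4 25.9] 4.6 circ [561.1  85.4] 36.7
(222, 296) [-36.3  -9.1 -37.1   1. ]
(222, 310) [-36.1  -4.4 -39.1   1. ]
(215, 300) [-36.7 -11.1 -45.3   1. ]
(410, 296) [ 33.9  -8.8 -36.5   1. ]
(410, 310) [ 34.   -3.4 -37.2   1. ]
(205, 330) [-36.3  -7.4 -60.    1. ]
(220, 350) [-36.1   8.3 -45.7   1. ]
```

```bash
python3 - <<'E'
from h import *
from plant import bot
for n in ("scene",):
    c=bot.capture(n); np.savez(f"/tmp/{n}1.npz",**c); cv2.imwrite(f"pics/{n}1.png",cv2.resize(c["image"][60:300,160:420],(780,600) if 0 else (650,600)))
E
```

```text
(no output)
```

View pics/scene1.png

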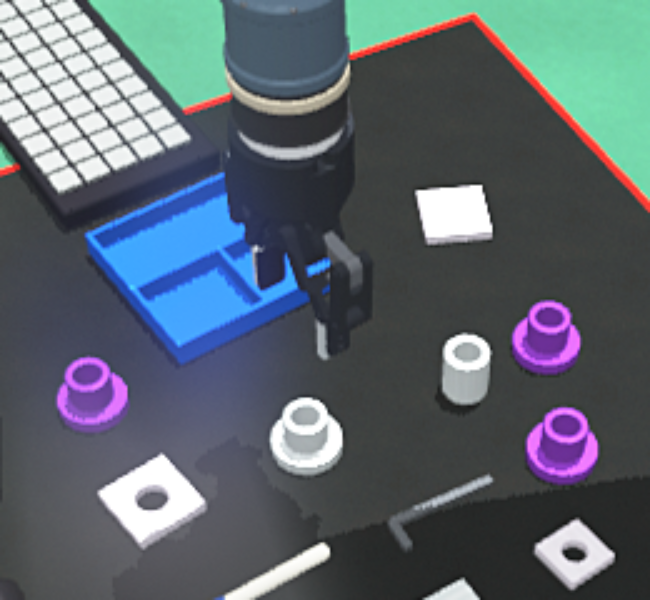

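The nearer fingertip ends at crop (325,355), i.e. full pixel (290,202). I'll get its height.

```bash
python3 - <<'E'
from h import *
c=dict(np.load("/tmp/scene1.npz"))
for uv in [(289,198),(290,200),(291,201),(294,196),(297,197),(300,190),(268,172),(265,170)]: print(uv,depthpts(c,c["pose"],[uv]).round(1))
E
```

```text
(289, 198) [[566.7 -53.3 159.2]]
(290, 200) [[564.5 -54.3 152.2]]
(291, 201) [[563.5 -52.7 150.8]]
(294, 196) [[559.7 -48.8 164.8]]
(297, 197) [[553.2 -50.8 157.1]]
(300, 190) [[557.7 -30.8 195.2]]
(268, 172) [[ 566.9 -132.6  148.2]]
(265, 170) [[ 572.7 -131.4  156.9]]
```

Both views put the open tips about 37 mm behind the TCP, more than the 13 mm stated. I'll close to 36 mm and measure again before descending.

```bash
python3 -m handwheel '[{"tx":0.6,"ty":0,"tz":0,"wx":0,"wy":0,"wz":0},{"tx":0.6,"ty":0,"tz":0,"wx":0,"wy":0,"wz":0},{"tx":0.6,"ty":0,"tz":0,"wx":0,"wy":0,"wz":0},{"tx":0.6,"ty":0,"tz":0,"wx":0,"wy":0,"wz":0}]' 36 60; python3 wr.py w3
```

```text
time_s: 3.05
ee_pos: [562.7, -96.4, 110.4]
tool_rot: [3.142, -0.0, 1.689]
ft_force: [0.2, 2.0, 0.1]
gripper_width: 36.0
```

View pics/w3.png

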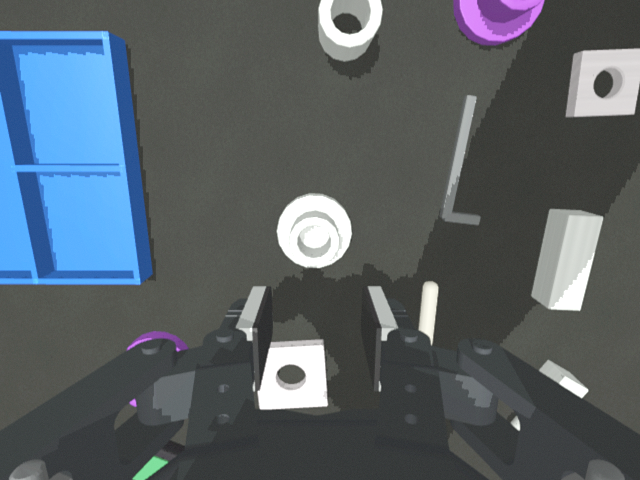

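```bash
python3 - <<'E'
from h import *
for n in ("w2","w3"):
    c=dict(np.load(f"/tmp/{n}.npz")); K=c["intrinsics"]; z=c["z_map"]
    v,u=np.mgrid[230:460,100:540]; Z=z[v,u]; 
    q=np.stack([(u-K[0,2])/K[0,0]*Z,-(v-K[1,2])/K[1,1]*Z,-Z,np.ones_like(Z)],-1)@c["hand_eye"].T
    k=(Z>0)&(Z<200)
    pts=q[k]; uv=np.c_[u[k],v[k]]
    o=np.argsort(-pts[:,2])
    print(n,"max z",np.percentile(pts[:,2],[90,98,99.5,100]).round(1))
    for i in o[:200:20]: print(uv[i],pts[i,:3].round(1))
c=dict(np.load("/tmp/w3.npz")); cv2.imwrite("pics/c3.png",cv2.resize(c["image"][260:430,200:440],(720,510),interpolation=cv2.INTER_CUBIC))
E
```

```text
w2 max z [-59.4 -42.1 -37.  -32.2]
[226 315] [-36.6   1.1 -32.2]
[407 315] [ 33.8   0.1 -34.2]
[409 297] [ 34.   -7.6 -34.6]
[408 311] [ 33.9  -1.9 -34.9]
[407 340] [ 34.2  10.2 -35.3]
[224 304] [-36.1  -5.2 -35.7]
[410 295] [ 34.  -9. -36.]
[408 322] [ 33.8   2.  -36.3]
[408 334] [ 34.1   7.  -36.5]
[226 342] [-36.1  10.2 -36.8]
w3 max z [-64.7 -39.9 -32.8 -25.8]
[361 313] [ 17.1   3.3 -25.8]
[272 316] [-19.1   3.6 -28. ]
[362 294] [ 16.9  -6.3 -28.7]
[362 305] [ 17.   -1.8 -29.2]
[361 333] [ 16.9  10.3 -29.7]
[363 290] [ 17.   -8.8 -30.6]
[271 309] [-19.   -0.9 -30.9]
[253 286] [-25.6 -10.7 -31.3]
[266 287] [-20.6 -10.5 -31.7]
[270 300] [-19.2  -5.2 -32. ]
```

View pics/c3.png

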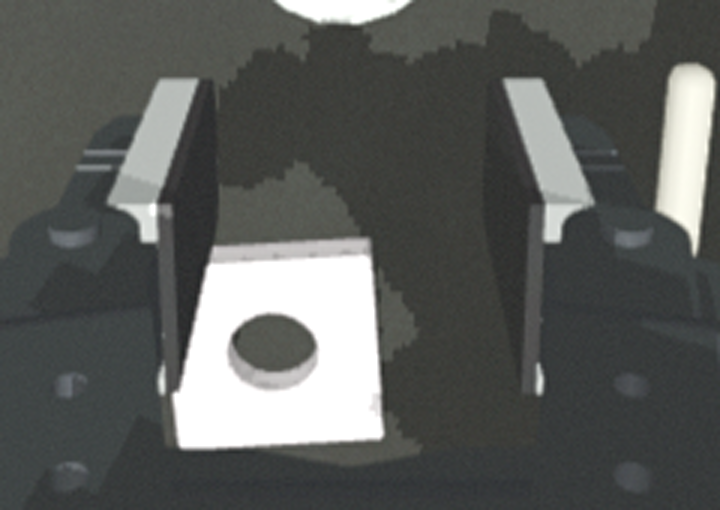

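Tips measure about 30 mm behind the reported TCP at 36 mm opening, and about 35.5 mm at 70. The spec says roughly 1 and 8. I'll descend to z=20, which is safe under either reading, and look.

```bash
python3 -m handwheel '[{"tx":0,"ty":0,"tz":0,"wx":0,"wy":0,"wz":0},{"tx":0,"ty":0,"tz":20,"wx":0,"wy":0,"wz":0},{"tx":0,"ty":0,"tz":60,"wx":0,"wy":0,"wz":0},{"tx":0,"ty":0,"tz":90,"wx":0,"wy":0,"wz":0},{"tx":0,"ty":0,"tz":90,"wx":0,"wy":0,"wz":0}]' 70 60; python3 wr.py w4;python3 - <<'E'
from h import *
from plant import bot
for n in ("scene",):
    c=bot.capture(n); np.savez(f"/tmp/{n}2.npz",**c); cv2.imwrite(f"pics/{n}2.png",cv2.resize(c["image"][60:300,160:420],(650,600)))
E
```

```text
time_s: 3.72
ee_pos: [559.6, -95.5, 17.1]
tool_rot: [-3.135, -0.003, 1.689]
ft_force: [0.0, 0.5, -0.9]
gripper_width: 69.9
```

View pics/scene2.png

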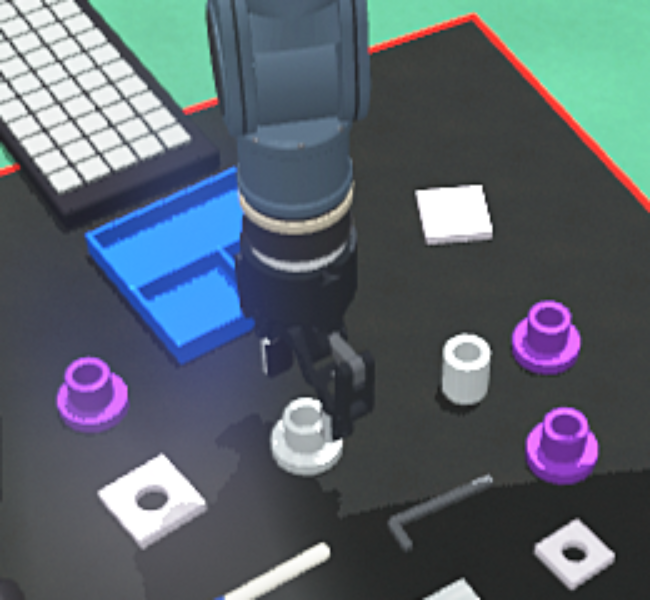

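View pics/w4.png

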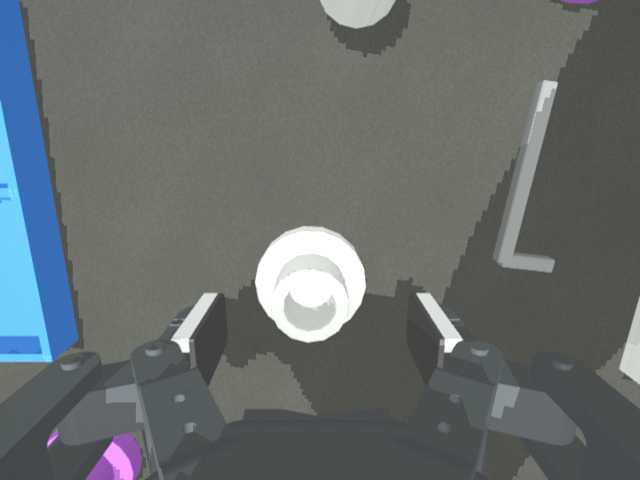

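TCP reads z=17, yet the tips (crop (335,435)) are still above the hub top. So the stated tip offset is wrong and I use the measured one: tip = TCP + 30 mm at about 35 mm opening. To grip the hub with tips at z≈20 I need TCP z≈-9.

```bash
python3 go.py 562.6,-97,-9,1.69
```

```text
t 3.83 pos [562.9 -96.5  21.1] rpy [3.1412e+00 2.0000e-04 1.6892e+00] F [-0.5 -0.   0.1] w 70.1 j [-0.29  0.21 -0.1   1.27  0.   -0.41]
562.6,-97,-9,1.69 -> {'tx': np.float64(-0.5), 'ty': np.float64(-0.4), 'tz': np.float64(30.1), 'wx': np.float64(0.0), 'wy': np.float64(0.0), 'wz': np.float64(-0.0)}
```

```bash
python3 -m handwheel '[{"tx":-0.5,"ty":-0.4,"tz":15,"wx":0,"wy":0,"wz":0},{"tx":-0.5,"ty":-0.4,"tz":30,"wx":0,"wy":0,"wz":0},{"tx":-0.5,"ty":-0.4,"tz":30,"wx":0,"wy":0,"wz":0}]' - 60; python3 -m handwheel '[{"tx":0,"ty":0,"tz":0,"wx":0,"wy":0,"wz":0},{"tx":0,"ty":0,"tz":0,"wx":0,"wy":0,"wz":0},{"tx":0,"ty":0,"tz":0,"wx":0,"wy":0,"wz":0},{"tx":0,"ty":0,"tz":0,"wx":0,"wy":0,"wz":0}]' 28 60; python3 wr.py w5; python3 go.py 562.6,-97,60,1.69 497.4,-269.3,50,1.69
```

```text
time_s: 4.2
ee_pos: [560.6, -96.5, -11.6]
tool_rot: [-3.138, -0.002, 1.689]
ft_force: [-1.4, -0.1, 0.1]
gripper_width: 69.7
time_s: 4.7
ee_pos: [563.2, -97.3, -8.6]
tool_rot: [3.14, 0.001, 1.689]
ft_force: [-0.1, -1.2, 2.5]
gripper_width: 31.5
t 4.75 pos [563.2 -97.3  -8.6] rpy [3.1398e+00 9.0000e-04 1.6892e+00] F [-0.3  0.4  3.3] w 31.4 j [-0.29  0.23 -0.13  1.21 -0.   -0.41]
562.6,-97,60,1.69 -> {'tx': np.float64(0.3), 'ty': np.float64(-0.5), 'tz': np.float64(-68.6), 'wx': np.float64(0.1), 'wy': np.float64(0.1), 'wz': np.float64(-0.0)}
497.4,-269.3,50,1.69 -> {'tx': np.float64(-163.1), 'ty': np.float64(-85.6), 'tz': np.float64(-58.6), 'wx': np.float64(0.1), 'wy': np.float64(0.1), 'wz': np.float64(-0.0)}
```

View pics/w5.png

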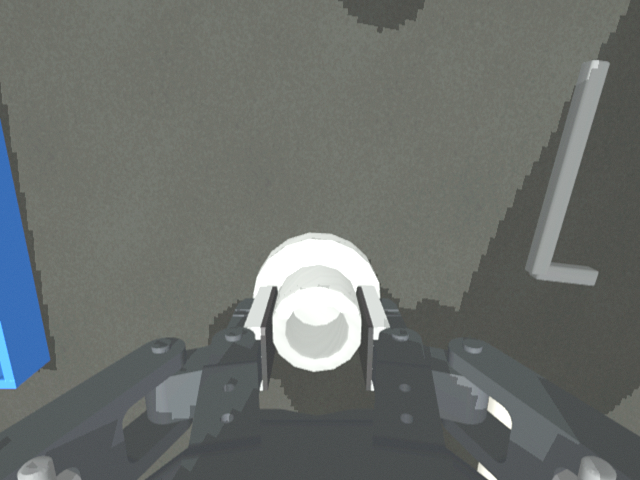

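The bush hub is held between the pads at (317,320), opening 31.5. Now lift and carry it over the near small bay.

```bash
python3 -m handwheel '[{"tx":0,"ty":0,"tz":-30,"wx":0,"wy":0,"wz":0},{"tx":0,"ty":0,"tz":-62,"wx":0,"wy":0,"wz":0},{"tx":-50,"ty":-26,"tz":-62,"wx":0,"wy":0,"wz":0},{"tx":-100,"ty":-52,"tz":-60,"wx":0,"wy":0,"wz":0},{"tx":-140,"ty":-73,"tz":-60,"wx":0,"wy":0,"wz":0},{"tx":-163,"ty":-85.6,"tz":-58.6,"wx":0,"wy":0,"wz":0},{"tx":-163,"ty":-85.6,"tz":-58.6,"wx":0,"wy":0,"wz":0},{"tx":-163,"ty":-85.6,"tz":-58.6,"wx":0,"wy":0,"wz":0},{"tx":-163,"ty":-85.6,"tz":-58.6,"wx":0,"wy":0,"wz":0}]' - 60; python3 wr.py w6; python3 go.py 497.4,-269.3,-3,1.69
```

```text
time_s: 5.88
ee_pos: [496.7, -267.6, 48.6]
tool_rot: [-3.141, -0.001, 1.691]
ft_force: [-0.0, 0.2, -3.6]
gripper_width: 31.4
t 5.92 pos [ 496.8 -267.7   48.7] rpy [-3.1413e+00 -7.0000e-04  1.6909e+00] F [ 0.2 -0.5 -4. ] w 31.2 j [-0.61  0.17 -0.08  1.32  0.   -0.73]
497.4,-269.3,-3,1.69 -> {'tx': np.float64(-1.7), 'ty': np.float64(0.4), 'tz': np.float64(51.7), 'wx': np.float64(-0.0), 'wy': np.float64(-0.0), 'wz': np.float64(0.1)}
```

View pics/w6.png

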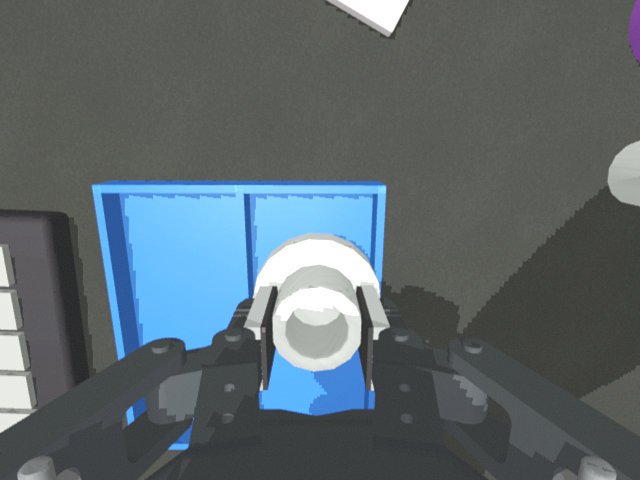

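The bush is over the near bay: flange at (317,290) between the divider (247) and the wall (375), with 3.6 N of weight carried. Lower it.

```bash
python3 -m handwheel '[{"tx":-1.7,"ty":0.4,"tz":20,"wx":0,"wy":0,"wz":0},{"tx":-1.7,"ty":0.4,"tz":40,"wx":0,"wy":0,"wz":0},{"tx":-1.7,"ty":0.4,"tz":47,"wx":0,"wy":0,"wz":0},{"tx":-1.7,"ty":0.4,"tz":50,"wx":0,"wy":0,"wz":0},{"tx":-1.7,"ty":0.4,"tz":51.5,"wx":0,"wy":0,"wz":0},{"tx":-1.7,"ty":0.4,"tz":52.5,"wx":0,"wy":0,"wz":0},{"tx":-1.7,"ty":0.4,"tz":52.5,"wx":0,"wy":0,"wz":0}]' - 60; python3 go.py 497.4,-269.3,-5,1.69
```

```text
time_s: 6.8
ee_pos: [497.5, -270.8, -3.0]
tool_rot: [3.141, 0.001, 1.689]
ft_force: [0.2, 0.4, -3.7]
gripper_width: 31.7
t 6.8 pos [ 497.5 -270.8   -3. ] rpy [3.1409e+00 6.0000e-04 1.6892e+00] F [ 0.2  0.4 -3.7] w 31.7 j [-0.62  0.21 -0.14  1.22  0.   -0.74]
497.4,-269.3,-5,1.69 -> {'tx': np.float64(1.5), 'ty': np.float64(0.1), 'tz': np.float64(2.0), 'wx': np.float64(0.0), 'wy': np.float64(0.0), 'wz': np.float64(-0.0)}
```

```bash
python3 -m handwheel '[{"tx":1.2,"ty":0,"tz":0.8,"wx":0,"wy":0,"wz":0},{"tx":1.2,"ty":0,"tz":1.5,"wx":0,"wy":0,"wz":0},{"tx":1.2,"ty":0,"tz":1.8,"wx":0,"wy":0,"wz":0},{"tx":1.2,"ty":0,"tz":1.8,"wx":0,"wy":0,"wz":0}]' - 60; python3 -m handwheel '[{"tx":0,"ty":0,"tz":0,"wx":0,"wy":0,"wz":0},{"tx":0,"ty":0,"tz":0,"wx":0,"wy":0,"wz":0},{"tx":0,"ty":0,"tz":0,"wx":0,"wy":0,"wz":0}]' 50 60;  python3 go.py 428.5,-92.5,60,1.69 497.4,-269.3,60,1.69
```

```text
time_s: 7.3
ee_pos: [497.2, -269.3, -4.6]
tool_rot: [3.141, 0.0, 1.689]
ft_force: [-2.7, 1.6, 3.0]
gripper_width: 31.0
time_s: 7.68
ee_pos: [497.3, -269.6, -5.2]
tool_rot: [3.141, 0.0, 1.689]
ft_force: [0.2, 0.3, 0.5]
gripper_width: 49.8
t 7.67 pos [ 497.3 -269.6   -5.2] rpy [3.1412e+00 5.0000e-04 1.6892e+00] F [0.2 0.3 0.5] w 49.8 j [-0.62  0.21 -0.14  1.22 -0.   -0.73]
428.5,-92.5,60,1.69 -> {'tx': np.float64(184.0), 'ty': np.float64(-47.4), 'tz': np.float64(-65.3), 'wx': np.float64(0.0), 'wy': np.float64(0.0), 'wz': np.float64(-0.0)}
497.4,-269.3,60,1.69 -> {'tx': np.float64(0.3), 'ty': np.float64(0.2), 'tz': np.float64(-65.2), 'wx': np.float64(0.0), 'wy': np.float64(0.0), 'wz': np.float64(-0.0)}
```

```bash
python3 -m handwheel '[{"tx":0,"ty":0,"tz":-20,"wx":0,"wy":0,"wz":0},{"tx":0,"ty":0,"tz":-60,"wx":0,"wy":0,"wz":0},{"tx":60,"ty":-15,"tz":-65,"wx":0,"wy":0,"wz":0},{"tx":120,"ty":-31,"tz":-65,"wx":0,"wy":0,"wz":0},{"tx":165,"ty":-43,"tz":-65,"wx":0,"wy":0,"wz":0},{"tx":184.2,"ty":-47.4,"tz":-65,"wx":0,"wy":0,"wz":0},{"tx":184.2,"ty":-47.4,"tz":-65,"wx":0,"wy":0,"wz":0},{"tx":184.2,"ty":-47.4,"tz":-65,"wx":0,"wy":0,"wz":0}]' 70 60; python3 wr.py w7; python3 go.py 428.5,-92.3,-10,1.69
```

```text
time_s: 8.68
ee_pos: [429.2, -93.3, 60.0]
tool_rot: [3.141, 0.001, 1.688]
ft_force: [0.4, -0.1, 0.5]
gripper_width: 70.4
t 8.72 pos [429.1 -93.3  59.9] rpy [3.1409e+00 9.0000e-04 1.6880e+00] F [-0.6 -0.2  0.1] w 70.1 j [-0.37 -0.16 -0.39  1.34 -0.   -0.48]
428.5,-92.3,-10,1.69 -> {'tx': np.float64(1.2), 'ty': np.float64(-0.5), 'tz': np.float64(69.9), 'wx': np.float64(0.0), 'wy': np.float64(0.1), 'wz': np.float64(-0.1)}
```

View pics/w7.png

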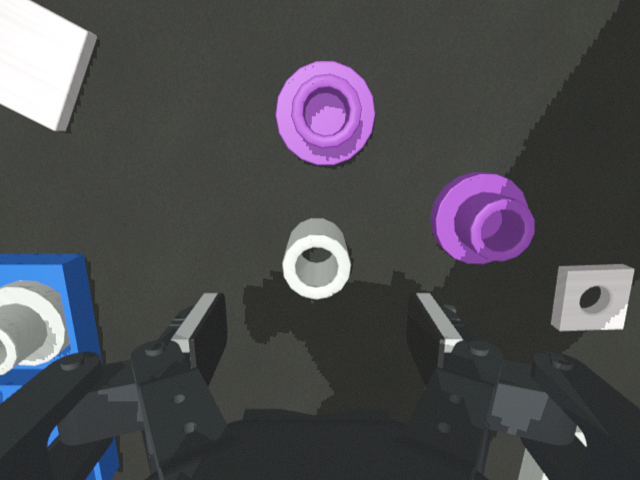

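The sleeve stands at (317,262), centred in the jaws. The bush is upright in its bay at lower left (20,330). Descend and grip.

```bash
python3 -m handwheel '[{"tx":0.6,"ty":-0.5,"tz":35,"wx":0,"wy":0,"wz":0},{"tx":0.6,"ty":-0.5,"tz":60,"wx":0,"wy":0,"wz":0},{"tx":0.6,"ty":-0.5,"tz":69.5,"wx":0,"wy":0,"wz":0},{"tx":0.6,"ty":-0.5,"tz":69.5,"wx":0,"wy":0,"wz":0}]' 70 60; python3 -m handwheel '[{"tx":0,"ty":0,"tz":0,"wx":0,"wy":0,"wz":0},{"tx":0,"ty":0,"tz":0,"wx":0,"wy":0,"wz":0},{"tx":0,"ty":0,"tz":0,"wx":0,"wy":0,"wz":0},{"tx":0,"ty":0,"tz":0,"wx":0,"wy":0,"wz":0}]' 28 60; python3 wr.py w8; python3 go.py 428.5,-92.3,65,1.69 574.8,-260.1,65,1.69 574.8,-260.1,0,1.69
```

```text
time_s: 9.22
ee_pos: [427.4, -92.0, -10.2]
tool_rot: [-3.14, -0.001, 1.688]
ft_force: [-0.0, 0.9, 0.0]
gripper_width: 69.9
time_s: 9.72
ee_pos: [429.3, -92.4, -8.0]
tool_rot: [3.139, 0.002, 1.689]
ft_force: [0.1, -0.3, 5.6]
gripper_width: 34.0
t 9.78 pos [429.3 -92.4  -8. ] rpy [3.1385e+00 2.3000e-03 1.6892e+00] F [-0.8 -0.8  6.7] w 34.0 j [-0.36 -0.12 -0.49  1.19 -0.   -0.48]
428.5,-92.3,65,1.69 -> {'tx': np.float64(-0.0), 'ty': np.float64(-0.5), 'tz': np.float64(-73.0), 'wx': np.float64(0.2), 'wy': np.float64(0.1), 'wz': np.float64(-0.0)}
574.8,-260.1,65,1.69 -> {'tx': np.float64(-183.9), 'ty': np.float64(124.9), 'tz': np.float64(-72.2), 'wx': np.float64(0.2), 'wy': np.float64(0.1), 'wz': np.float64(-0.0)}
574.8,-260.1,0,1.69 -> {'tx': np.float64(-183.8), 'ty': np.float64(124.7), 'tz': np.float64(-7.2), 'wx': np.float64(0.2), 'wy': np.float64(0.1), 'wz': np.float64(-0.0)}
```

View pics/w8.png

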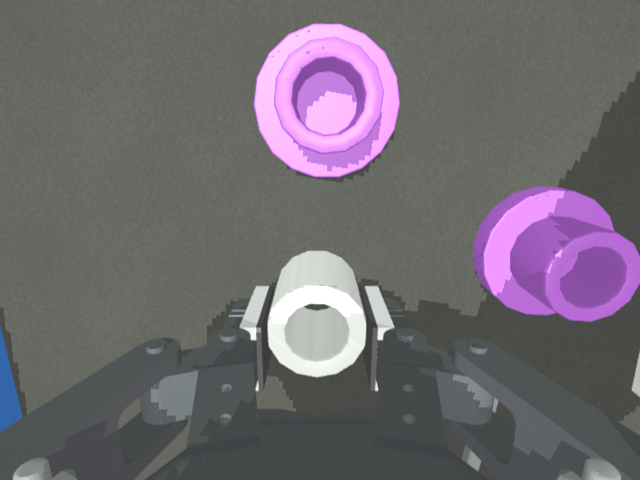

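The sleeve is held (opening 34, bore at (317,330)). Carry it to the far small bay.

```bash
python3 -m handwheel '[{"tx":0,"ty":0,"tz":-30,"wx":0,"wy":0,"wz":0},{"tx":0,"ty":0,"tz":-70,"wx":0,"wy":0,"wz":0},{"tx":-46,"ty":31,"tz":-72,"wx":0,"wy":0,"wz":0},{"tx":-94,"ty":64,"tz":-72,"wx":0,"wy":0,"wz":0},{"tx":-140,"ty":95,"tz":-72,"wx":0,"wy":0,"wz":0},{"tx":-170,"ty":115,"tz":-72,"wx":0,"wy":0,"wz":0},{"tx":-183.8,"ty":124.9,"tz":-65,"wx":0,"wy":0,"wz":0},{"tx":-183.8,"ty":124.9,"tz":-45,"wx":0,"wy":0,"wz":0},{"tx":-183.8,"ty":124.8,"tz":-25,"wx":0,"wy":0,"wz":0},{"tx":-183.8,"ty":124.8,"tz":-14,"wx":0,"wy":0,"wz":0},{"tx":-183.8,"ty":124.8,"tz":-9,"wx":0,"wy":0,"wz":0},{"tx":-183.8,"ty":124.8,"tz":-7.2,"wx":0,"wy":0,"wz":0},{"tx":-183.8,"ty":124.8,"tz":-7.2,"wx":0,"wy":0,"wz":0}]' - 60; python3 wr.py w9; python3 go.py 574.8,-260.1,-4,1.69
```

```text
time_s: 11.4
ee_pos: [573.8, -259.5, -1.8]
tool_rot: [3.141, 0.001, 1.689]
ft_force: [0.5, 0.3, -1.7]
gripper_width: 33.6
t 11.45 pos [ 573.9 -259.6   -1.6] rpy [3.1403e+00 9.0000e-04 1.6893e+00] F [-0.1  0.2 -2.1] w 34.0 j [-0.53  0.37  0.05  1.26  0.   -0.65]
574.8,-260.1,-4,1.69 -> {'tx': np.float64(-0.6), 'ty': np.float64(0.8), 'tz': np.float64(2.4), 'wx': np.float64(0.1), 'wy': np.float64(0.1), 'wz': np.float64(-0.0)}
```

View pics/w9.png

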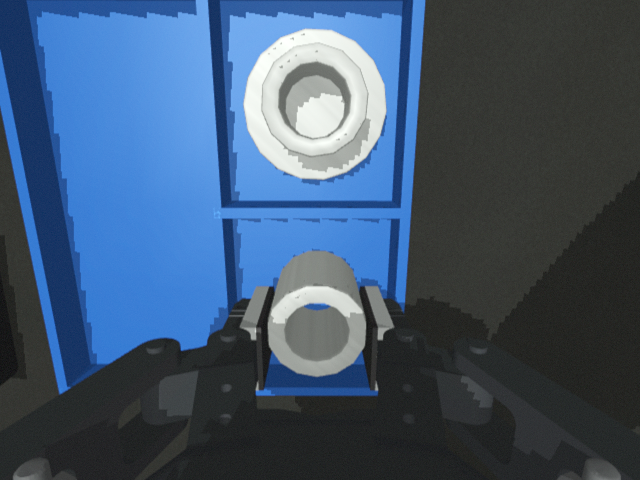

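The bush stands centred in the near bay at (315,103), and the sleeve hangs in the far bay at (317,330). Lower it the last 2.4 mm and release.

```bash
python3 -m handwheel '[{"tx":0,"ty":0,"tz":1,"wx":0,"wy":0,"wz":0},{"tx":0,"ty":0,"tz":2,"wx":0,"wy":0,"wz":0},{"tx":0,"ty":0,"tz":2.4,"wx":0,"wy":0,"wz":0},{"tx":0,"ty":0,"tz":2.4,"wx":0,"wy":0,"wz":0}]' - 60; python3 -m handwheel '[{"tx":0,"ty":0,"tz":0,"wx":0,"wy":0,"wz":0},{"tx":0,"ty":0,"tz":0,"wx":0,"wy":0,"wz":0},{"tx":0,"ty":0,"tz":0,"wx":0,"wy":0,"wz":0}]' 50 60;  python3 go.py 676.5,109,70,1.69 574.8,-260,70,1.69 676.5,109,70,1.145
```

```text
time_s: 11.95
ee_pos: [573.6, -259.5, -4.0]
tool_rot: [3.141, 0.001, 1.689]
ft_force: [-0.4, 0.7, 3.7]
gripper_width: 33.9
time_s: 12.32
ee_pos: [573.3, -259.3, -5.2]
tool_rot: [-3.141, -0.0, 1.689]
ft_force: [-0.0, 0.3, -0.9]
gripper_width: 49.8
t 12.32 pos [ 573.3 -259.3   -5.2] rpy [-3.1415e+00 -1.0000e-04  1.6892e+00] F [-0.   0.3 -0.9] w 49.8 j [-0.53  0.37  0.05  1.25 -0.   -0.65]
676.5,109,70,1.69 -> {'tx': np.float64(353.5), 'ty': np.float64(146.0), 'tz': np.float64(-75.2), 'wx': np.float64(-0.0), 'wy': np.float64(-0.0), 'wz': np.float64(-0.0)}
574.8,-260,70,1.69 -> {'tx': np.float64(-0.9), 'ty': np.float64(1.4), 'tz': np.float64(-75.2), 'wx': np.float64(-0.0), 'wy': np.float64(-0.0), 'wz': np.float64(-0.0)}
676.5,109,70,1.145 -> {'tx': np.float64(353.5), 'ty': np.float64(146.0), 'tz': np.float64(-75.2), 'wx': np.float64(-0.0), 'wy': np.float64(-0.0), 'wz': np.float64(31.2)}
```

```bash
python3 -m handwheel '[{"tx":0,"ty":0,"tz":-25,"wx":0,"wy":0,"wz":0},{"tx":0,"ty":0,"tz":-70,"wx":0,"wy":0,"wz":0},{"tx":55,"ty":22,"tz":-75,"wx":0,"wy":0,"wz":8},{"tx":110,"ty":45,"tz":-75,"wx":0,"wy":0,"wz":16},{"tx":165,"ty":68,"tz":-75,"wx":0,"wy":0,"wz":24},{"tx":220,"ty":91,"tz":-75,"wx":0,"wy":0,"wz":31.2},{"tx":275,"ty":114,"tz":-75,"wx":0,"wy":0,"wz":31.2},{"tx":325,"ty":134,"tz":-75,"wx":0,"wy":0,"wz":31.2},{"tx":353.5,"ty":146,"tz":-75,"wx":0,"wy":0,"wz":31.2},{"tx":353.5,"ty":146,"tz":-75,"wx":0,"wy":0,"wz":31.2},{"tx":353.5,"ty":146,"tz":-75,"wx":0,"wy":0,"wz":31.2}]' 60 60; python3 wr.py w10; python3 go.py 676,109,-20,1.145
```

```text
time_s: 13.7
ee_pos: [676.3, 108.4, 69.8]
tool_rot: [-3.141, 0.001, 1.144]
ft_force: [0.5, -0.1, 0.2]
gripper_width: 60.1
t 13.75 pos [676.3 107.8  69.8] rpy [-3.1414e+00  7.0000e-04  1.1435e+00] F [-0.2 -0.4  0.3] w 59.9 j [ 0.06  0.48  0.35  1.44 -0.    0.49]
676,109,-20,1.145 -> {'tx': np.float64(1.0), 'ty': np.float64(-0.8), 'tz': np.float64(89.8), 'wx': np.float64(-0.0), 'wy': np.float64(0.0), 'wz': np.float64(-0.1)}
```

View pics/w10.png

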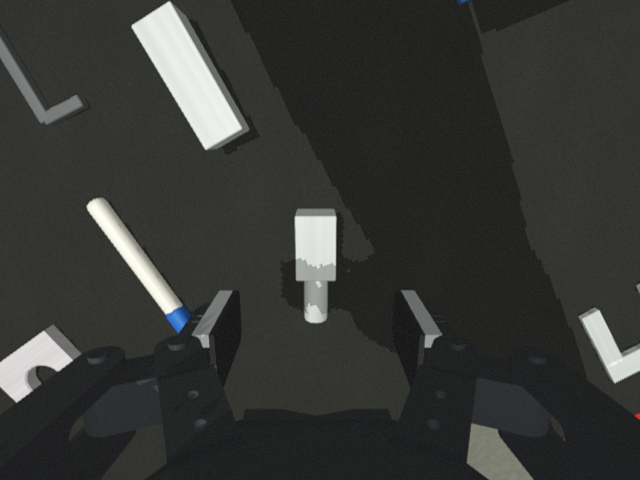

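The pin, with its spigot, lies at (316,260), aligned with the jaws. The bar is the other one at (190,75). I'll check the finger clearance to the pen end at (185,320) and the position of the pin body.

```bash
python3 - <<'E'
from h import *
c=dict(np.load("/tmp/w10.npz")); T=c["T"]
print("pen",onplane(c,T,[(185,330),(168,310)],5).round(1))
p=onplane(c,T,[(296,216),(336,216),(336,280),(296,280)],24); print(p.round(1), p.mean(0).round(1), "edge yaw",np.arctan2(*(p[2]-p[1])[[1,0]]).round(3),np.arctan2(*(p[3]-p[0])[[1,0]]).round(3),np.linalg.norm(p[1]-p[0]).round(1),np.linalg.norm(p[2]-p[1]).round(1))
E
```

```text
pen [[694.2   1.4   5. ]
 [676.6  -1.6   5. ]]
[[651.1 106.   24. ]
 [660.5 126.9  24. ]
 [696.3 111.2  24. ]
 [686.4  89.4  24. ]] [673.6 108.3  24. ] edge yaw -0.413 -0.44 22.9 39.1
```

```bash
python3 -m handwheel '[{"tx":0.7,"ty":-0.5,"tz":40,"wx":0,"wy":0,"wz":0},{"tx":0.7,"ty":-0.5,"tz":75,"wx":0,"wy":0,"wz":0},{"tx":0.7,"ty":-0.5,"tz":88,"wx":0,"wy":0,"wz":0},{"tx":0.7,"ty":-0.5,"tz":91,"wx":0,"wy":0,"wz":0},{"tx":0.7,"ty":-0.5,"tz":91,"wx":0,"wy":0,"wz":0}]' 50 60; python3 -m handwheel '[{"tx":0,"ty":0,"tz":0,"wx":0,"wy":0,"wz":0},{"tx":0,"ty":0,"tz":0,"wx":0,"wy":0,"wz":0},{"tx":0,"ty":0,"tz":0,"wx":0,"wy":0,"wz":0},{"tx":0,"ty":0,"tz":0,"wx":0,"wy":0,"wz":0}]' 16 60; python3 wr.py w11; python3 go.py 676,109,65,1.145 544.7,-337.1,65,1.69 544.7,-337.1,-16,1.69
```

```text
time_s: 14.38
ee_pos: [677.5, 109.4, -19.3]
tool_rot: [3.139, -0.001, 1.144]
ft_force: [0.1, 0.2, 0.9]
gripper_width: 50.1
time_s: 14.88
ee_pos: [677.9, 109.6, -18.7]
tool_rot: [3.138, -0.001, 1.145]
ft_force: [-0.1, -0.8, 6.0]
gripper_width: 22.3
t 14.93 pos [677.9 109.7 -18.7] rpy [ 3.1381e+00 -1.0000e-03  1.1447e+00] F [-1.4 -1.4  6. ] w 22.4 j [ 0.06  0.52  0.23  1.27 -0.    0.49]
676,109,65,1.145 -> {'tx': np.float64(-1.3), 'ty': np.float64(-1.2), 'tz': np.float64(-83.7), 'wx': np.float64(0.2), 'wy': np.float64(-0.1), 'wz': np.float64(-0.0)}
544.7,-337.1,65,1.69 -> {'tx': np.float64(-461.8), 'ty': np.float64(63.7), 'tz': np.float64(-83.9), 'wx': np.float64(0.2), 'wy': np.float64(-0.0), 'wz': np.float64(-31.2)}
544.7,-337.1,-16,1.69 -> {'tx': np.float64(-461.8), 'ty': np.float64(63.4), 'tz': np.float64(-2.9), 'wx': np.float64(0.2), 'wy': np.float64(-0.0), 'wz': np.float64(-31.2)}
```

View pics/w11.png

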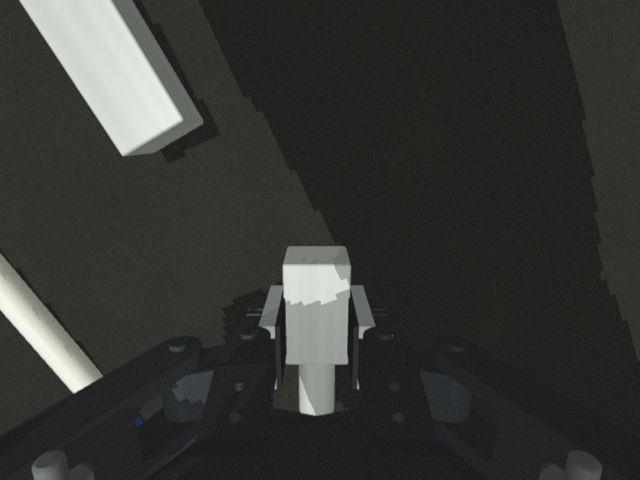

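The pin body is held at (316,310), spigot at (316,390). Carry it to the long bay, spigot pointing away.

```bash
python3 -m handwheel '[{"tx":0,"ty":0,"tz":-30,"wx":0,"wy":0,"wz":0},{"tx":0,"ty":0,"tz":-80,"wx":0,"wy":0,"wz":0},{"tx":-50,"ty":6,"tz":-84,"wx":0,"wy":0,"wz":-5},{"tx":-105,"ty":12,"tz":-84,"wx":0,"wy":0,"wz":-10},{"tx":-160,"ty":18,"tz":-84,"wx":0,"wy":0,"wz":-15},{"tx":-215,"ty":24,"tz":-84,"wx":0,"wy":0,"wz":-20},{"tx":-270,"ty":31,"tz":-84,"wx":0,"wy":0,"wz":-25},{"tx":-325,"ty":37,"tz":-84,"wx":0,"wy":0,"wz":-31.2},{"tx":-380,"ty":43,"tz":-84,"wx":0,"wy":0,"wz":-31.2},{"tx":-430,"ty":49,"tz":-84,"wx":0,"wy":0,"wz":-31.2},{"tx":-468,"ty":53.3,"tz":-80,"wx":0,"wy":0,"wz":-31.2},{"tx":-468,"ty":53.3,"tz":-60,"wx":0,"wy":0,"wz":-31.2},{"tx":-468,"ty":53.3,"tz":-45,"wx":0,"wy":0,"wz":-31.2},{"tx":-468,"ty":53.3,"tz":-40,"wx":0,"wy":0,"wz":-31.2},{"tx":-468,"ty":53.3,"tz":-40,"wx":0,"wy":0,"wz":-31.2}]' - 60; python3 wr.py w12; python3 go.py 532.8,-338.5,-12.5,1.69
```

```text
time_s: 16.8
ee_pos: [531.2, -337.2, 18.2]
tool_rot: [-3.14, -0.001, 1.69]
ft_force: [-0.0, -0.1, -2.9]
gripper_width: 22.6
t 16.85 pos [ 531.8 -337.7   19.1] rpy [ 3.1415e+00 -1.0000e-04  1.6903e+00] F [ 0.3 -0.8 -2.3] w 22.3 j [-0.67  0.36  0.08  1.3   0.   -0.79]
532.8,-338.5,-12.5,1.69 -> {'tx': np.float64(-0.9), 'ty': np.float64(0.9), 'tz': np.float64(31.6), 'wx': np.float64(0.0), 'wy': np.float64(-0.0), 'wz': np.float64(0.0)}
```

View pics/w12.png

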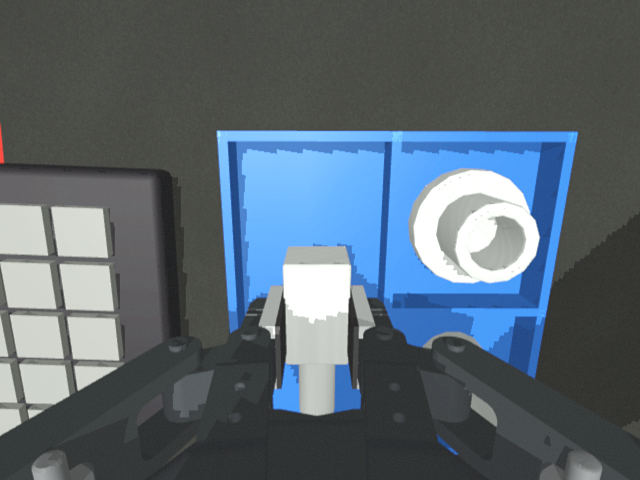

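The pin hangs over the long bay, aligned lengthwise, between wall (240) and divider (388). Lower it.

```bash
python3 -m handwheel '[{"tx":-0.9,"ty":0.9,"tz":12,"wx":0,"wy":0,"wz":0},{"tx":-0.9,"ty":0.9,"tz":24,"wx":0,"wy":0,"wz":0},{"tx":-0.9,"ty":0.9,"tz":29,"wx":0,"wy":0,"wz":0},{"tx":-0.9,"ty":0.9,"tz":31,"wx":0,"wy":0,"wz":0},{"tx":-0.9,"ty":0.9,"tz":32,"wx":0,"wy":0,"wz":0},{"tx":-0.9,"ty":0.9,"tz":33,"wx":0,"wy":0,"wz":0},{"tx":-0.9,"ty":0.9,"tz":33,"wx":0,"wy":0,"wz":0}]' - 60; python3 go.py 532.8,-338.5,-14.7,1.69
```

```text
time_s: 17.73
ee_pos: [532.6, -339.3, -13.7]
tool_rot: [3.141, 0.0, 1.689]
ft_force: [-0.7, -0.4, -2.6]
gripper_width: 22.8
t 17.73 pos [ 532.6 -339.3  -13.7] rpy [3.1412e+00 3.0000e-04 1.6892e+00] F [-0.7 -0.4 -2.6] w 22.8 j [-0.67  0.38  0.05  1.24  0.   -0.79]
532.8,-338.5,-14.7,1.69 -> {'tx': np.float64(0.8), 'ty': np.float64(0.3), 'tz': np.float64(1.0), 'wx': np.float64(0.0), 'wy': np.float64(0.0), 'wz': np.float64(-0.0)}
```

```bash
python3 -m handwheel '[{"tx":0,"ty":0,"tz":0.8,"wx":0,"wy":0,"wz":0},{"tx":0,"ty":0,"tz":1.6,"wx":0,"wy":0,"wz":0},{"tx":0,"ty":0,"tz":1.8,"wx":0,"wy":0,"wz":0}]' - 60; python3 -m handwheel '[{"tx":0,"ty":0,"tz":0,"wx":0,"wy":0,"wz":0},{"tx":0,"ty":0,"tz":0,"wx":0,"wy":0,"wz":0},{"tx":0,"ty":0,"tz":-15,"wx":0,"wy":0,"wz":0},{"tx":0,"ty":0,"tz":-45,"wx":0,"wy":0,"wz":0},{"tx":0,"ty":0,"tz":-85,"wx":0,"wy":0,"wz":0},{"tx":0,"ty":0,"tz":-85,"wx":0,"wy":0,"wz":0}]' 31 60; python3 wr.py w13;  python3 go.py 686.3,-102.4,70,1.742
```

```text
time_s: 18.1
ee_pos: [532.6, -339.3, -14.7]
tool_rot: [3.141, 0.001, 1.689]
ft_force: [-2.2, 1.2, 4.2]
gripper_width: 22.7
time_s: 18.85
ee_pos: [535.7, -341.7, 75.6]
tool_rot: [3.134, 0.008, 1.689]
ft_force: [0.5, 0.3, 0.8]
gripper_width: 31.2
t 18.9 pos [ 534.4 -340.7   72.9] rpy [3.1369 0.0048 1.6892] F [-1.3  0.1  0.3] w 30.8 j [-0.67  0.33  0.16  1.39  0.   -0.79]
686.3,-102.4,70,1.742 -> {'tx': np.float64(218.7), 'ty': np.float64(179.0), 'tz': np.float64(2.7), 'wx': np.float64(0.3), 'wy': np.float64(0.3), 'wz': np.float64(-3.0)}
```

View pics/w13.png

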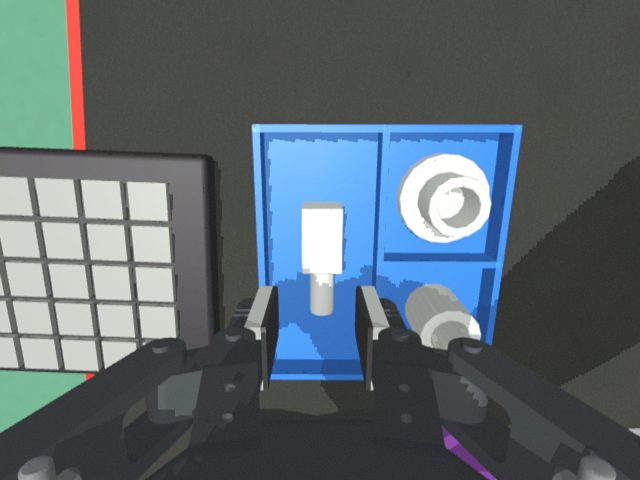

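The tray is done: the pin lies along the long bay at (322,260), the bush stands at (447,198) and the sleeve at (443,320). Next is the large bored plate.

```bash
python3 -m handwheel '[{"tx":45,"ty":37,"tz":0,"wx":0,"wy":0,"wz":-3},{"tx":92,"ty":75,"tz":0,"wx":0,"wy":0,"wz":-3},{"tx":139,"ty":114,"tz":0,"wx":0,"wy":0,"wz":-3},{"tx":186,"ty":152,"tz":5,"wx":0,"wy":0,"wz":-3},{"tx":210,"ty":172,"tz":15,"wx":0,"wy":0,"wz":-3},{"tx":219,"ty":179,"tz":30,"wx":0,"wy":0,"wz":-3},{"tx":219,"ty":179,"tz":33,"wx":0,"wy":0,"wz":-3},{"tx":219,"ty":179,"tz":33,"wx":0,"wy":0,"wz":-3},{"tx":219,"ty":179,"tz":33,"wx":0,"wy":0,"wz":-3}]' 72 60; python3 wr.py w14; python3 go.py 686.3,-102.4,-31,1.742; python3 blob.py w14 340 280 10
```

```text
time_s: 20.02
ee_pos: [684.1, -102.3, 36.9]
tool_rot: [3.141, 0.001, 1.739]
ft_force: [0.4, 0.1, -0.1]
gripper_width: 72.0
t 20.07 pos [ 684.3 -102.1   37.1] rpy [3.1405e+00 7.0000e-04 1.7396e+00] F [ 0.3 -0.4  0. ] w 72.3 j [-0.24  0.51  0.32  1.38 -0.   -0.41]
686.3,-102.4,-31,1.742 -> {'tx': np.float64(-0.6), 'ty': np.float64(1.8), 'tz': np.float64(68.1), 'wx': np.float64(0.1), 'wy': np.float64(0.0), 'wz': np.float64(-0.1)}
z pct [ 1.9  9.8 10.9] 9637
(340, 280) rect [ 686.5 -104. ] [56.9 56.2] 10.4 circ [ 686.7 -103.9] 39.7
```

View pics/w14.png

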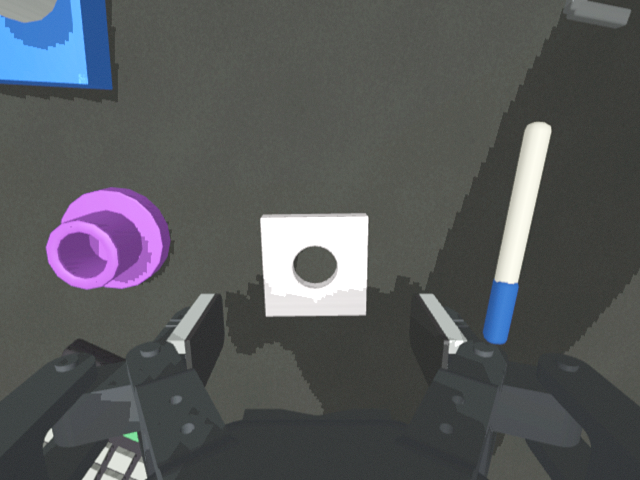

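The bored plate is at (315,265), square to the jaws. The purple look-alike (105,240) and the pen (505,300) are clear of the fingers. Descend, slowing at the end.

```bash
python3 -m handwheel '[{"tx":-0.7,"ty":2,"tz":30,"wx":0,"wy":0,"wz":-0.3},{"tx":-0.7,"ty":2,"tz":52,"wx":0,"wy":0,"wz":-0.3},{"tx":-0.7,"ty":2,"tz":62,"wx":0,"wy":0,"wz":-0.3},{"tx":-0.7,"ty":2,"tz":66,"wx":0,"wy":0,"wz":-0.3},{"tx":-0.7,"ty":2,"tz":68,"wx":0,"wy":0,"wz":-0.3},{"tx":-0.7,"ty":2,"tz":68,"wx":0,"wy":0,"wz":-0.3},{"tx":-0.7,"ty":2,"tz":68,"wx":0,"wy":0,"wz":-0.3}]' 68 40; python3 go.py 686.3,-102.4,-31,1.742
```

```text
time_s: 20.95
ee_pos: [687.1, -101.0, -30.8]
tool_rot: [3.14, 0.001, 1.747]
ft_force: [-1.1, -1.1, 1.1]
gripper_width: 67.9
t 20.95 pos [ 687.1 -101.   -30.8] rpy [3.1402e+00 6.0000e-04 1.7468e+00] F [-1.1 -1.1  1.1] w 67.9 j [-0.24  0.55  0.24  1.26  0.   -0.42]
686.3,-102.4,-31,1.742 -> {'tx': np.float64(-1.2), 'ty': np.float64(-1.0), 'tz': np.float64(0.2), 'wx': np.float64(0.1), 'wy': np.float64(0.0), 'wz': np.float64(0.3)}
```

```bash
python3 -m handwheel '[{"tx":-1.2,"ty":-0.8,"tz":0,"wx":0,"wy":0,"wz":0},{"tx":-1.2,"ty":-0.8,"tz":0,"wx":0,"wy":0,"wz":0},{"tx":-1.2,"ty":-0.8,"tz":0,"wx":0,"wy":0,"wz":0},{"tx":-1.2,"ty":-0.8,"tz":0,"wx":0,"wy":0,"wz":0}]' 48 50; python3 wr.py w15; python3 go.py 686.3,-102.4,50,1.742
```

```text
time_s: 21.45
ee_pos: [687.2, -102.6, -29.8]
tool_rot: [3.139, 0.001, 1.747]
ft_force: [-0.5, -1.0, 6.0]
gripper_width: 54.8
t 21.5 pos [ 687.2 -102.5  -29.8] rpy [3.1386e+00 1.2000e-03 1.7469e+00] F [-0.5 -0.3  5.6] w 54.6 j [-0.24  0.55  0.24  1.26  0.   -0.42]
686.3,-102.4,50,1.742 -> {'tx': np.float64(0.2), 'ty': np.float64(-0.6), 'tz': np.float64(-79.8), 'wx': np.float64(0.2), 'wy': np.float64(0.1), 'wz': np.float64(0.3)}
```

View pics/w15.png

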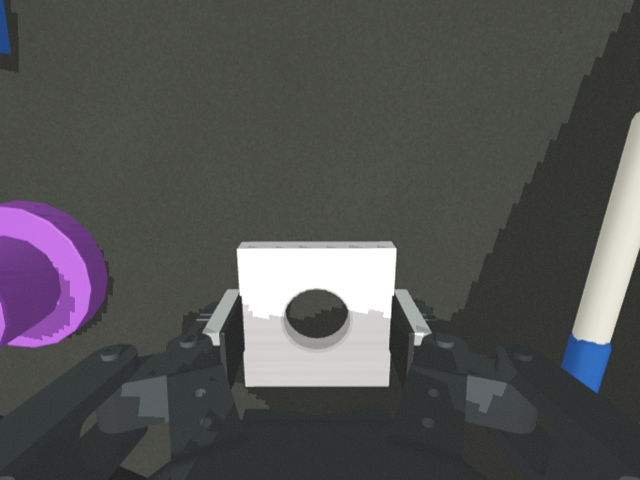

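The large plate is held (opening 54.8, hole at (317,313)). I'll add shelf-frame targets to the helper.

```bash
python3 - <<'E'
s=open('go.py').read()
s=s.replace("""    v=[float(k) for k in a.split(",")]
""","""    if a[0]=="S":
        u,vv,yo=[float(k) for k in a[1:].split(",")]
        psi=-0.080; O=np.array([539.0,296.3,0]); C,S=np.cos(.26),np.sin(.26)
        Z=Ro.from_euler('z',psi).as_matrix(); q=O+Z@np.array([-50+C*u-S*vv,yo,26+S*u+C*vv])
        v=[*q,psi+np.pi/2,.26,psi]; print(np.round(q,1))
    else: v=[float(k) for k in a.split(",")]
""")
open('go.py','w').write(s)
E
python3 go.py 686.3,-102.4,50,1.742 S40,30,0 S40,0,0
```

```text
t 21.5 pos [ 687.2 -102.5  -29.8] rpy [3.1386e+00 1.2000e-03 1.7469e+00] F [-0.5 -0.3  5.6] w 54.6 j [-0.24  0.55  0.24  1.26  0.   -0.42]
686.3,-102.4,50,1.742 -> {'tx': np.float64(0.2), 'ty': np.float64(-0.6), 'tz': np.float64(-79.8), 'wx': np.float64(0.2), 'wy': np.float64(0.1), 'wz': np.float64(0.3)}
[520.  297.8  65.3]
S40,30,0 -> {'tx': np.float64(423.3), 'ty': np.float64(-94.2), 'tz': np.float64(-95.8), 'wx': np.float64(-14.6), 'wy': np.float64(-1.9), 'wz': np.float64(14.6)}
[527.7 297.2  36.3]
S40,0,0 -> {'tx': np.float64(421.4), 'ty': np.float64(-86.8), 'tz': np.float64(-66.8), 'wx': np.float64(-14.6), 'wy': np.float64(-1.9), 'wz': np.float64(14.6)}
```

```bash
python3 -m handwheel '[{"tx":0,"ty":0,"tz":-20,"wx":0,"wy":0,"wz":0},{"tx":0,"ty":0,"tz":-60,"wx":0,"wy":0,"wz":0},{"tx":35,"ty":-8,"tz":-96,"wx":0,"wy":0,"wz":0},{"tx":85,"ty":-19,"tz":-96,"wx":-2,"wy":0,"wz":2},{"tx":140,"ty":-31,"tz":-96,"wx":-4,"wy":-0.5,"wz":4},{"tx":195,"ty":-43,"tz":-96,"wx":-6,"wy":-0.8,"wz":6},{"tx":250,"ty":-56,"tz":-96,"wx":-9,"wy":-1,"wz":9},{"tx":305,"ty":-68,"tz":-96,"wx":-12,"wy":-1.5,"wz":12},{"tx":360,"ty":-80,"tz":-96,"wx":-14.6,"wy":-1.9,"wz":14.6},{"tx":405,"ty":-90,"tz":-96,"wx":-14.6,"wy":-1.9,"wz":14.6},{"tx":423.3,"ty":-94.2,"tz":-95.8,"wx":-14.6,"wy":-1.9,"wz":14.6},{"tx":423.3,"ty":-94.2,"tz":-95.8,"wx":-14.6,"wy":-1.9,"wz":14.6},{"tx":423.3,"ty":-94.2,"tz":-95.8,"wx":-14.6,"wy":-1.9,"wz":14.6}]' - 50; python3 wr.py w16; python3 go.py S40,-25,0 S40,0,0
```

```text
time_s: 23.12
ee_pos: [519.7, 296.7, 64.1]
tool_rot: [2.885, 0.001, 1.489]
ft_force: [-0.1, 0.3, -1.0]
gripper_width: 54.7
t 23.18 pos [519.8 296.5  64. ] rpy [2.8852e+00 1.1000e-03 1.4883e+00] F [-0.3  0.  -0.7] w 54.4 j [ 0.48  0.02 -0.24  1.1  -0.14  0.55]
[534.1 296.7  12.1]
S40,-25,0 -> {'tx': np.float64(1.4), 'ty': np.float64(0.6), 'tz': np.float64(53.8), 'wx': np.float64(-0.2), 'wy': np.float64(0.1), 'wz': np.float64(-0.1)}
[527.7 297.2  36.3]
S40,0,0 -> {'tx': np.float64(1.4), 'ty': np.float64(0.6), 'tz': np.float64(28.8), 'wx': np.float64(-0.2), 'wy': np.float64(0.1), 'wz': np.float64(-0.1)}
```

View pics/w16.png

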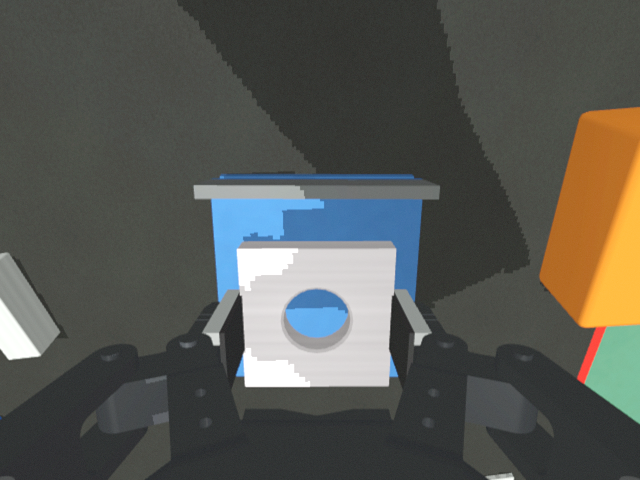

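The plate is over the board, square with the backstop (row 190) and centred: backstop ends 195/439, plate 240/393, both centred at 317. I'll compute the plate's edges in the tool frame.

```bash
python3 - <<'E'
from h import *
c=dict(np.load("/tmp/w16.npz")); he=c["hand_eye"]
print("plate top corners tool",onplane(c,he,[(238,248),(395,248),(244,386),(389,386)],-39.8).round(1).tolist())
# backstop top edge pts and depth -> tool
P=depthpts(c,he,[(230,188),(316,188),(400,188),(230,195),(400,195)]); print(P.round(1).tolist())
print("board edges", depthpts(c,he,[(216,215),(418,215),(220,250),(416,250)]).round(1).tolist())
E
```

```text
plate top corners tool [[-28.7, -28.3, -39.8], [26.6, -28.3, -39.8], [-29.3, 27.8, -39.8], [27.3, 27.8, -39.8]]
[[-39.6, -44.1, 1.6], [-1.3, -43.9, 2.7], [36.5, -43.9, 3.0], [-40.1, -40.7, 3.2], [36.2, -41.0, 1.0]]
board edges [[-54.0, -26.3, 29.2], [52.6, -26.2, 29.5], [-53.3, -6.9, 29.5], [52.8, -7.0, 29.1]]
```

```bash
python3 -m handwheel '[{"tx":0.4,"ty":0.5,"tz":20,"wx":-0.2,"wy":0,"wz":0},{"tx":0.4,"ty":0.5,"tz":40,"wx":-0.2,"wy":0,"wz":0},{"tx":0.4,"ty":0.5,"tz":50,"wx":-0.2,"wy":0,"wz":0},{"tx":0.4,"ty":0,"tz":54,"wx":-0.2,"wy":0,"wz":0},{"tx":0.4,"ty":-3,"tz":56,"wx":-0.2,"wy":0,"wz":0},{"tx":0.4,"ty":-6,"tz":56.5,"wx":-0.2,"wy":0,"wz":0},{"tx":0.4,"ty":-8,"tz":57,"wx":-0.2,"wy":0,"wz":0},{"tx":0.4,"ty":-9,"tz":57,"wx":-0.2,"wy":0,"wz":0},{"tx":0.4,"ty":-9,"tz":57,"wx":-0.2,"wy":0,"wz":0}]' - 50; python3 go.py S28,-30,0
```

```text
time_s: 24.3
ee_pos: [524.7, 298.2, 6.8]
tool_rot: [2.881, 0.0, 1.491]
ft_force: [0.1, 0.0, -1.5]
gripper_width: 54.7
t 24.3 pos [524.7 298.2   6.8] rpy [2.8815e+00 2.0000e-04 1.4909e+00] F [ 0.1  0.  -1.5] w 54.7 j [ 0.48  0.07 -0.31  0.97 -0.14  0.55]
[523.8 297.5   4.2]
S28,-30,0 -> {'tx': np.float64(-0.7), 'ty': np.float64(-1.5), 'tz': np.float64(2.3), 'wx': np.float64(0.0), 'wy': np.float64(0.0), 'wz': np.float64(0.0)}
```

```bash
python3 -m handwheel '[{"tx":-0.5,"ty":-0.5,"tz":0.7,"wx":0,"wy":0,"wz":0},{"tx":-0.5,"ty":-1,"tz":1.4,"wx":0,"wy":0,"wz":0},{"tx":-0.5,"ty":-1.5,"tz":1.8,"wx":0,"wy":0,"wz":0},{"tx":-0.5,"ty":-2,"tz":1.8,"wx":0,"wy":0,"wz":0}]' - 50; python3 go.py S28,-30,0; python3 -m handwheel '[{"tx":0,"ty":-0.7,"tz":0,"wx":0,"wy":0,"wz":0},{"tx":0,"ty":-0.7,"tz":0,"wx":0,"wy":0,"wz":0}]'; python3 go.py S28,-30,0
```

```text
time_s: 24.8
ee_pos: [524.2, 297.6, 5.0]
tool_rot: [2.88, 0.0, 1.49]
ft_force: [2.5, -0.3, -1.1]
gripper_width: 54.8
t 24.8 pos [524.2 297.6   5. ] rpy [2.8796e+00 1.0000e-04 1.4899e+00] F [ 2.5 -0.3 -1.1] w 54.8 j [ 0.48  0.07 -0.31  0.97 -0.14  0.55]
[523.8 297.5   4.2]
S28,-30,0 -> {'tx': np.float64(-0.1), 'ty': np.float64(-0.6), 'tz': np.float64(0.6), 'wx': np.float64(0.1), 'wy': np.float64(0.0), 'wz': np.float64(-0.0)}
time_s: 25.05
ee_pos: [524.2, 297.5, 5.0]
tool_rot: [2.879, 0.0, 1.489]
ft_force: [5.1, 0.2, -2.1]
gripper_width: 54.5
t 25.05 pos [524.2 297.5   5. ] rpy [2.8785e+00 1.0000e-04 1.4895e+00] F [ 5.1  0.2 -2.1] w 54.5 j [ 0.48  0.07 -0.31  0.97 -0.14  0.55]
[523.8 297.5   4.2]
S28,-30,0 -> {'tx': np.float64(-0.0), 'ty': np.float64(-0.5), 'tz': np.float64(0.7), 'wx': np.float64(0.2), 'wy': np.float64(0.0), 'wz': np.float64(-0.1)}
```

Contact with the backstop at 5 N. Now seat it on the board and release.

```bash
python3 -m handwheel '[{"tx":0,"ty":0,"tz":0.5,"wx":0,"wy":0,"wz":0},{"tx":0,"ty":0,"tz":1,"wx":0,"wy":0,"wz":0},{"tx":0,"ty":0,"tz":1.3,"wx":0,"wy":0,"wz":0}]'; python3 -m handwheel '[{"tx":0,"ty":0,"tz":0,"wx":0,"wy":0,"wz":0},{"tx":0,"ty":0,"tz":0,"wx":0,"wy":0,"wz":0},{"tx":0,"ty":0,"tz":0,"wx":0,"wy":0,"wz":0}]' 66 50; python3 go.py S28,-30,0; python3 wr.py w17
```

```text
time_s: 25.42
ee_pos: [524.3, 297.6, 4.5]
tool_rot: [2.879, -0.0, 1.49]
ft_force: [2.7, -2.4, 5.0]
gripper_width: 54.4
time_s: 25.8
ee_pos: [521.2, 297.6, 1.5]
tool_rot: [2.885, 0.001, 1.491]
ft_force: [0.1, 0.1, -0.2]
gripper_width: 66.2
t 25.8 pos [521.2 297.6   1.5] rpy [2.8850e+00 1.1000e-03 1.4915e+00] F [ 0.1  0.1 -0.2] w 66.2 j [ 0.49  0.07 -0.32  0.97 -0.14  0.55]
[523.8 297.5   4.2]
S28,-30,0 -> {'tx': np.float64(0.1), 'ty': np.float64(3.3), 'tz': np.float64(-2.0), 'wx': np.float64(-0.2), 'wy': np.float64(0.0), 'wz': np.float64(0.1)}
```

View pics/w17.png

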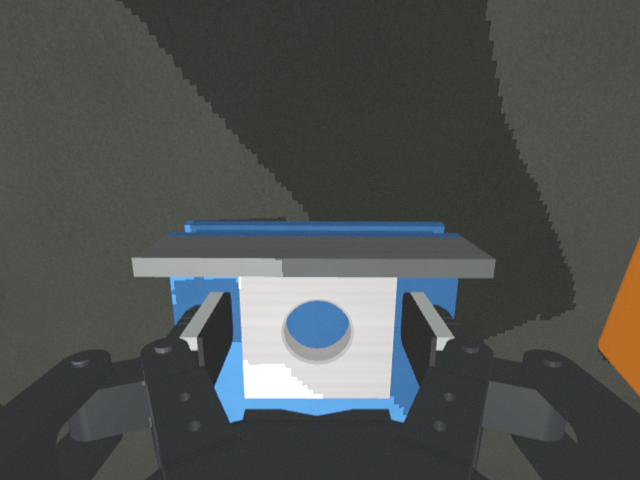

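The large plate lies on the board at the stop: hole (317,330), edges 240/396, about 1.4 mm off the board's centre column. Withdraw along the board normal, then look.

```bash
python3 -m handwheel '[{"tx":0,"ty":0,"tz":-15,"wx":0,"wy":0,"wz":0},{"tx":0,"ty":0,"tz":-45,"wx":0,"wy":0,"wz":0},{"tx":0,"ty":0,"tz":-80,"wx":0,"wy":0,"wz":0},{"tx":0,"ty":20,"tz":-100,"wx":0,"wy":0,"wz":0},{"tx":0,"ty":20,"tz":-100,"wx":0,"wy":0,"wz":0},{"tx":0,"ty":20,"tz":-100,"wx":0,"wy":0,"wz":0}]' 66 50; python3 wr.py w18; python3 go.py 440.5,83.5,70,1.726
```

```text
time_s: 26.6
ee_pos: [515.6, 298.0, 103.9]
tool_rot: [2.883, 0.001, 1.491]
ft_force: [-0.8, -0.1, -0.6]
gripper_width: 66.0
t 26.65 pos [515.  297.7 103. ] rpy [2.8847e+00 1.7000e-03 1.4907e+00] F [-0.2 -1.  -0.5] w 65.6 j [ 0.49 -0.01 -0.19  1.17 -0.14  0.56]
440.5,83.5,70,1.726 -> {'tx': np.float64(-219.4), 'ty': np.float64(-63.8), 'tz': np.float64(17.7), 'wx': np.float64(14.6), 'wy': np.float64(1.8), 'wz': np.float64(-13.4)}
```

View pics/w18.png

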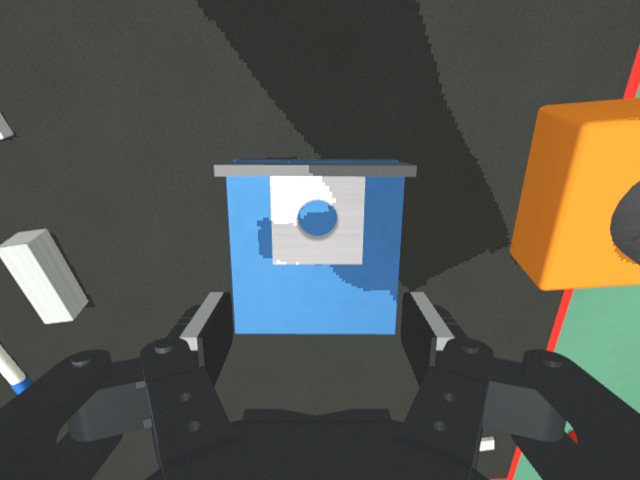

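The large plate is square and centred: 272–363 at row 264 against board edges 231–400. Check the distance of its uphill edge from the top edge of the board.

```bash
cat > ed.py <<'E'
import sys
from h import *
n=sys.argv[1]; vt=float(sys.argv[2]); a=np.reshape([float(k) for k in sys.argv[3:]],(-1,3))
c=dict(np.load(f"/tmp/{n}.npz")); T=c["T"]; C,S=np.cos(.26),np.sin(.26)
Z=Ro.from_euler('z',-.08).as_matrix(); O=np.array([539.,296.3,0])
for u,v,h in a:
    o,d=ray(c,T,[(u,v)]); o=Z.T@(o-O)-[-50,0,26]; d=Z.T@d[0]
    N=np.array([-S,0,C]); s=(h-N@o)/(N@d); p=o+s*d; print((u,v,h),"u",(C*p[0]+S*p[2]).round(1),"y",p[1].round(1))
E
python3 ed.py w18 0  235 333 0 397 333 0  272 264 10 363 264 10  316 333 0 317 264 10 217 165 27 415 165 27 317 219 10
```

```text
(np.float64(235.0), np.float64(333.0), np.float64(0.0)) u 109.8 y -57.4
(np.float64(397.0), np.float64(333.0), np.float64(0.0)) u 109.8 y 54.2
(np.float64(272.0), np.float64(264.0), np.float64(10.0)) u 56.4 y -29.2
(np.float64(363.0), np.float64(264.0), np.float64(10.0)) u 56.4 y 27.9
(np.float64(316.0), np.float64(333.0), np.float64(0.0)) u 109.8 y -1.6
(np.float64(317.0), np.float64(264.0), np.float64(10.0)) u 56.4 y -1.0
(np.float64(217.0), np.float64(165.0), np.float64(27.0)) u -5.8 y -55.2
(np.float64(415.0), np.float64(165.0), np.float64(27.0)) u -5.8 y 52.1
(np.float64(317.0), np.float64(219.0), np.float64(10.0)) u 27.6 y -1.0
```

It is against the stop (uphill edge at u=56.4) and centred within about 1 mm. Next, the small plate.

```bash
python3 -m handwheel '[{"tx":-45,"ty":-13,"tz":0,"wx":3,"wy":0.4,"wz":-3},{"tx":-98,"ty":-28,"tz":2,"wx":6,"wy":0.8,"wz":-6},{"tx":-150,"ty":-43,"tz":5,"wx":10,"wy":1.3,"wz":-9},{"tx":-195,"ty":-57,"tz":15,"wx":14.6,"wy":1.8,"wz":-13.4},{"tx":-219.4,"ty":-56,"tz":45,"wx":14.6,"wy":1.8,"wz":-13.4},{"tx":-219.4,"ty":-56,"tz":46.8,"wx":14.6,"wy":1.8,"wz":-13.4},{"tx":-219.4,"ty":-56,"tz":46.8,"wx":14.6,"wy":1.8,"wz":-13.4},{"tx":-219.4,"ty":-56,"tz":46.8,"wx":14.6,"wy":1.8,"wz":-13.4}]' 60 50; python3 wr.py w19; python3 go.py 440.5,83.2,-29,1.726; python3 blob.py w19 330 290 10
```

```text
time_s: 27.65
ee_pos: [457.2, 83.9, 45.8]
tool_rot: [3.137, -0.0, 1.728]
ft_force: [0.3, -0.1, 0.2]
gripper_width: 60.1
t 27.7 pos [457.4  83.8  46. ] rpy [ 3.1364e+00 -2.0000e-04  1.7276e+00] F [0.1 0.  0.6] w 60.1 j [ 0.04 -0.09 -0.35  1.3   0.   -0.12]
440.5,83.2,-29,1.726 -> {'tx': np.float64(2.0), 'ty': np.float64(-17.2), 'tz': np.float64(74.9), 'wx': np.float64(0.3), 'wy': np.float64(-0.0), 'wz': np.float64(0.1)}
z pct [0.6 1.  1.1] 3
(330, 290) rect [0. 0.] [0. 0.] 0.0 circ [0. 0.] 0.0
```

View pics/w19.png

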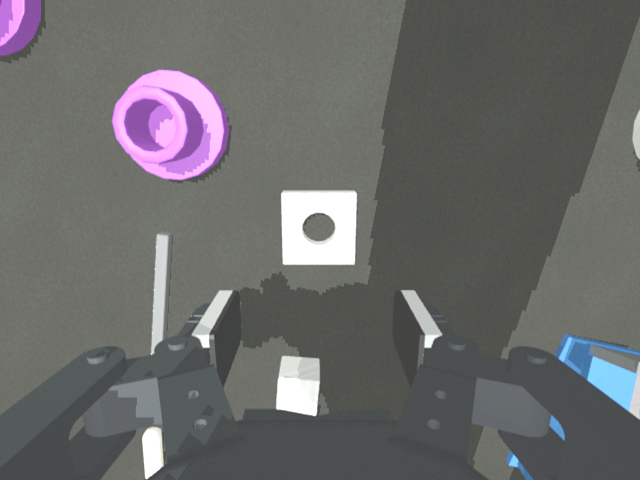

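The small bored plate is at (319,228); the bar (298,385) stays clear. Measure it and move on.

```bash
python3 blob.py w19 319 255 10
```

```text
z pct [ 0.4  9.7 10.9] 5414
(319, 255) rect [440.2  81.2] [40.6 40.2] 8.9 circ [440.2  81.2] 28.2
```

```bash
python3 -m handwheel '[{"tx":1.8,"ty":-10,"tz":20,"wx":0.2,"wy":0,"wz":0.1},{"tx":1.8,"ty":-17,"tz":45,"wx":0.2,"wy":0,"wz":0.1},{"tx":1.8,"ty":-17.2,"tz":62,"wx":0.2,"wy":0,"wz":0.1},{"tx":1.8,"ty":-17.2,"tz":70,"wx":0.2,"wy":0,"wz":0.1},{"tx":1.8,"ty":-17.2,"tz":73,"wx":0.2,"wy":0,"wz":0.1},{"tx":1.8,"ty":-17.2,"tz":74,"wx":0.2,"wy":0,"wz":0.1},{"tx":1.8,"ty":-17.2,"tz":74,"wx":0.2,"wy":0,"wz":0.1},{"tx":1.8,"ty":-17.2,"tz":74,"wx":0.2,"wy":0,"wz":0.1}]' 54 50; python3 go.py 440.3,83,-28,1.726
```

```text
time_s: 28.7
ee_pos: [440.6, 82.0, -28.4]
tool_rot: [3.14, 0.0, 1.724]
ft_force: [0.2, 0.3, -0.4]
gripper_width: 54.0
t 28.7 pos [440.6  82.  -28.4] rpy [3.1403 0.     1.7241] F [ 0.2  0.3 -0.4] w 54.0 j [ 0.03 -0.07 -0.49  1.15  0.   -0.12]
440.3,83,-28,1.726 -> {'tx': np.float64(1.0), 'ty': np.float64(-0.1), 'tz': np.float64(-0.4), 'wx': np.float64(0.1), 'wy': np.float64(0.0), 'wz': np.float64(-0.1)}
```

```bash
python3 -m handwheel '[{"tx":0.8,"ty":0,"tz":0,"wx":0,"wy":0,"wz":0},{"tx":0.8,"ty":0,"tz":0,"wx":0,"wy":0,"wz":0},{"tx":0.8,"ty":0,"tz":0,"wx":0,"wy":0,"wz":0},{"tx":0.8,"ty":0,"tz":0,"wx":0,"wy":0,"wz":0}]' 32 50; python3 wr.py w20; python3 go.py S32,40,0 S32,0,0
```

```text
time_s: 29.2
ee_pos: [441.2, 82.9, -27.4]
tool_rot: [3.139, 0.0, 1.724]
ft_force: [-0.6, 0.4, 5.8]
gripper_width: 38.5
t 29.25 pos [441.3  82.9 -27.3] rpy [3.1385e+00 1.0000e-04 1.7242e+00] F [0.3 0.  6.4] w 38.3 j [ 0.04 -0.07 -0.49  1.15  0.   -0.12]
[509.7 298.6  72.9]
S32,40,0 -> {'tx': np.float64(202.7), 'ty': np.float64(100.9), 'tz': np.float64(-99.9), 'wx': np.float64(-14.7), 'wy': np.float64(-1.8), 'wz': np.float64(13.3)}
[520.  297.8  34.2]
S32,0,0 -> {'tx': np.float64(200.4), 'ty': np.float64(110.8), 'tz': np.float64(-61.3), 'wx': np.float64(-14.7), 'wy': np.float64(-1.8), 'wz': np.float64(13.3)}
```

View pics/w20.png

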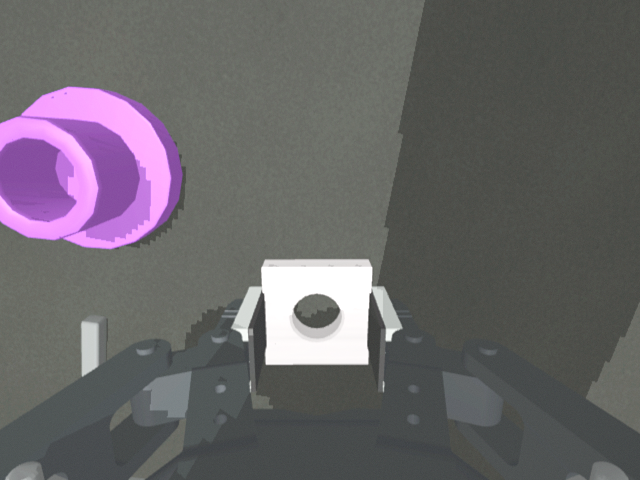

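The small plate is held (opening 38.4, hole (317,312)). Carry it over the shelf.

```bash
python3 -m handwheel '[{"tx":0,"ty":0,"tz":-20,"wx":0,"wy":0,"wz":0},{"tx":0,"ty":0,"tz":-60,"wx":0,"wy":0,"wz":0},{"tx":20,"ty":10,"tz":-100,"wx":-2,"wy":0,"wz":2},{"tx":65,"ty":32,"tz":-108,"wx":-5,"wy":-0.6,"wz":5},{"tx":115,"ty":57,"tz":-108,"wx":-9,"wy":-1.1,"wz":9},{"tx":160,"ty":80,"tz":-104,"wx":-14.7,"wy":-1.8,"wz":13.3},{"tx":190,"ty":95,"tz":-100,"wx":-14.7,"wy":-1.8,"wz":13.3},{"tx":202,"ty":101,"tz":-100,"wx":-14.7,"wy":-1.8,"wz":13.3},{"tx":202,"ty":101,"tz":-100,"wx":-14.7,"wy":-1.8,"wz":13.3},{"tx":202,"ty":101,"tz":-100,"wx":-14.7,"wy":-1.8,"wz":13.3}]' - 50; python3 wr.py w21; python3 go.py S28,-12,-0.7
```

```text
time_s: 30.5
ee_pos: [508.9, 296.6, 71.2]
tool_rot: [2.884, 0.002, 1.489]
ft_force: [0.7, -0.1, -0.8]
gripper_width: 38.4
t 30.55 pos [508.9 296.5  71.3] rpy [2.8837e+00 1.7000e-03 1.4889e+00] F [ 0.8 -0.6 -0.7] w 38.4 j [ 0.5  -0.01 -0.25  1.11 -0.14  0.56]
[519.2 297.2  21.6]
S28,-12,-0.7 -> {'tx': np.float64(1.6), 'ty': np.float64(-2.9), 'tz': np.float64(50.6), 'wx': np.float64(-0.1), 'wy': np.float64(0.1), 'wz': np.float64(-0.1)}
```

View pics/w21.png

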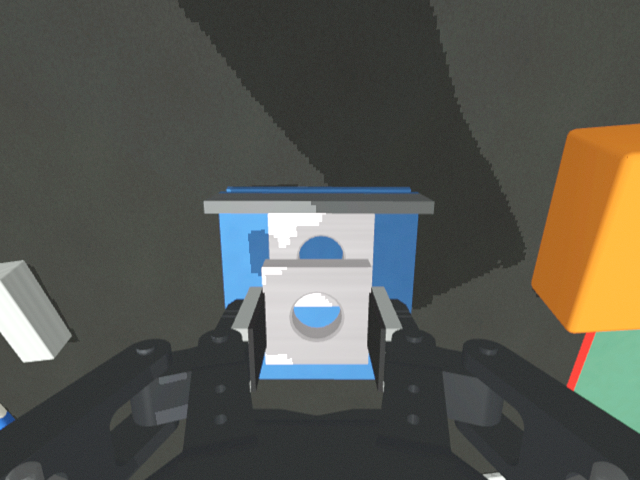

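The small plate (316.5) versus board (318.5) needs about +1.5 mm across. Lower it toward the stop.

```bash
python3 -m handwheel '[{"tx":1.5,"ty":-2,"tz":18,"wx":-0.1,"wy":0,"wz":0},{"tx":1.5,"ty":-3,"tz":36,"wx":-0.1,"wy":0,"wz":0},{"tx":1.5,"ty":-3,"tz":46,"wx":-0.1,"wy":0,"wz":0},{"tx":1.5,"ty":-4,"tz":51,"wx":-0.1,"wy":0,"wz":0},{"tx":1.5,"ty":-6,"tz":52.5,"wx":-0.1,"wy":0,"wz":0},{"tx":1.5,"ty":-7.5,"tz":53.5,"wx":-0.1,"wy":0,"wz":0},{"tx":1.5,"ty":-8.5,"tz":53.5,"wx":-0.1,"wy":0,"wz":0},{"tx":1.5,"ty":-8.5,"tz":53.5,"wx":-0.1,"wy":0,"wz":0}]' - 50; python3 go.py S20,-17.3,-0.5
```

```text
time_s: 31.55
ee_pos: [514.5, 299.1, 17.7]
tool_rot: [2.881, 0.001, 1.491]
ft_force: [-0.4, 0.1, 0.6]
gripper_width: 38.2
t 31.55 pos [514.5 299.1  17.7] rpy [2.8811e+00 8.0000e-04 1.4908e+00] F [-0.4  0.1  0.6] w 38.2 j [ 0.49  0.04 -0.31  1.   -0.14  0.56]
[512.8 297.9  14.4]
S20,-17.3,-0.5 -> {'tx': np.float64(-1.3), 'ty': np.float64(-2.3), 'tz': np.float64(2.8), 'wx': np.float64(0.0), 'wy': np.float64(0.0), 'wz': np.float64(0.0)}
```

```bash
python3 wr.py w22; python3 -m handwheel '[{"tx":-0.7,"ty":-0.7,"tz":0.6,"wx":0,"wy":0,"wz":0},{"tx":-0.7,"ty":-1.4,"tz":1.2,"wx":0,"wy":0,"wz":0},{"tx":-0.7,"ty":-2,"tz":1.8,"wx":0,"wy":0,"wz":0},{"tx":-0.7,"ty":-2.6,"tz":1.8,"wx":0,"wy":0,"wz":0}]' - 50; python3 go.py S20,-17.3,-0.5; python3 -m handwheel '[{"tx":0,"ty":-0.7,"tz":0,"wx":0,"wy":0,"wz":0},{"tx":0,"ty":-0.7,"tz":0,"wx":0,"wy":0,"wz":0}]'; python3 go.py S20,-17.3,-0.5
```

```text
time_s: 32.1
ee_pos: [513.3, 298.3, 15.4]
tool_rot: [2.879, 0.001, 1.49]
ft_force: [3.1, -0.7, -0.3]
gripper_width: 38.6
t 32.1 pos [513.3 298.3  15.4] rpy [2.8794e+00 1.0000e-03 1.4899e+00] F [ 3.1 -0.7 -0.3] w 38.6 j [ 0.5   0.04 -0.32  0.99 -0.14  0.56]
[512.8 297.9  14.4]
S20,-17.3,-0.5 -> {'tx': np.float64(-0.4), 'ty': np.float64(-0.7), 'tz': np.float64(0.8), 'wx': np.float64(0.1), 'wy': np.float64(0.1), 'wz': np.float64(-0.0)}
time_s: 32.35
ee_pos: [513.3, 298.2, 15.5]
tool_rot: [2.878, 0.001, 1.489]
ft_force: [5.6, -0.7, -1.5]
gripper_width: 38.4
t 32.35 pos [513.3 298.2  15.5] rpy [2.8782e+00 9.0000e-04 1.4894e+00] F [ 5.6 -0.7 -1.5] w 38.4 j [ 0.5   0.04 -0.32  0.99 -0.14  0.56]
[512.8 297.9  14.4]
S20,-17.3,-0.5 -> {'tx': np.float64(-0.4), 'ty': np.float64(-0.7), 'tz': np.float64(0.9), 'wx': np.float64(0.2), 'wy': np.float64(0.1), 'wz': np.float64(-0.1)}
```

View pics/w22.png

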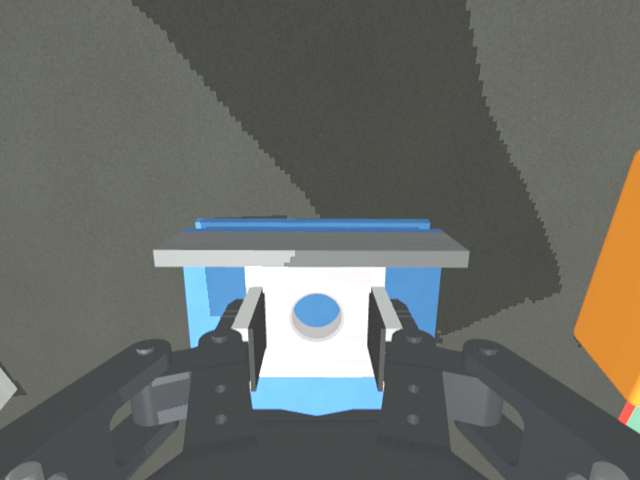

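Contact with the stop at 5.6 N. Seat it with a 0.7 mm centring shift, then release.

```bash
python3 -m handwheel '[{"tx":-0.7,"ty":0,"tz":0.4,"wx":0,"wy":0,"wz":0},{"tx":-0.7,"ty":0,"tz":1,"wx":0,"wy":0,"wz":0},{"tx":-0.7,"ty":0,"tz":1.3,"wx":0,"wy":0,"wz":0}]'; python3 go.py S20,-17.3,-0.5
```

```text
time_s: 32.72
ee_pos: [513.4, 298.3, 15.1]
tool_rot: [2.878, -0.0, 1.49]
ft_force: [5.4, -0.8, 2.8]
gripper_width: 38.9
t 32.73 pos [513.4 298.3  15.1] rpy [ 2.8785e+00 -4.0000e-04  1.4904e+00] F [ 5.4 -0.8  2.8] w 38.9 j [ 0.49  0.04 -0.32  0.99 -0.14  0.56]
[512.8 297.9  14.4]
S20,-17.3,-0.5 -> {'tx': np.float64(-0.4), 'ty': np.float64(-0.7), 'tz': np.float64(0.5), 'wx': np.float64(0.2), 'wy': np.float64(-0.0), 'wz': np.float64(-0.0)}
```

```bash
python3 -m handwheel '[{"tx":0,"ty":0,"tz":-0.8,"wx":0,"wy":0,"wz":0},{"tx":0,"ty":1,"tz":-2,"wx":0,"wy":0,"wz":0},{"tx":0,"ty":1.5,"tz":-3,"wx":0,"wy":0,"wz":0}]' 52 50; python3 wr.py w23;python3 -m handwheel '[{"tx":0,"ty":0,"tz":-15,"wx":0,"wy":0,"wz":0},{"tx":0,"ty":0,"tz":-45,"wx":0,"wy":0,"wz":0},{"tx":0,"ty":0,"tz":-80,"wx":0,"wy":0,"wz":0},{"tx":0,"ty":25,"tz":-100,"wx":0,"wy":0,"wz":0},{"tx":0,"ty":25,"tz":-100,"wx":0,"wy":0,"wz":0},{"tx":0,"ty":25,"tz":-100,"wx":0,"wy":0,"wz":0}]' 66 50; python3 wr.py w24
```

```text
time_s: 33.1
ee_pos: [510.9, 297.2, 15.3]
tool_rot: [2.885, 0.003, 1.491]
ft_force: [0.1, 0.3, -0.5]
gripper_width: 51.8
time_s: 33.9
ee_pos: [509.9, 297.6, 118.9]
tool_rot: [2.884, 0.002, 1.491]
ft_force: [0.1, 0.5, -0.2]
gripper_width: 65.8
```

View pics/w24.png

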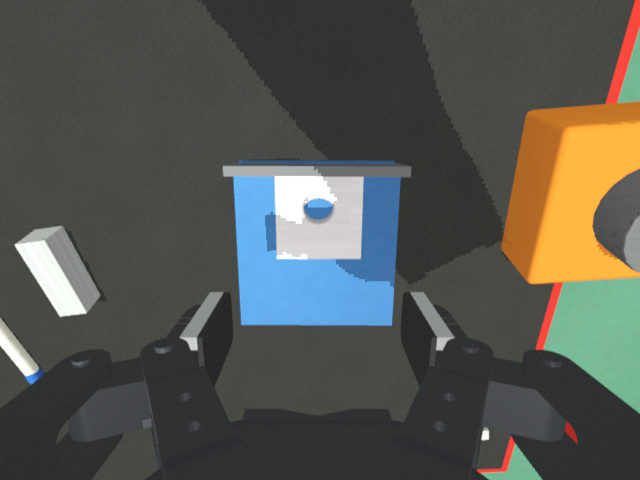

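```bash
python3 - <<'E'
from h import *
c=dict(np.load("/tmp/w24.npz")); a=c["image"][150:280,215:420].astype(np.float32)
b=np.clip((a-140)*2.2,0,255).astype(np.uint8); b=cv2.resize(b,None,fx=3.8,fy=3.8,interpolation=cv2.INTER_CUBIC)
cv2.imwrite("pics/z24.png",b)
T=c["T"]; Z=Ro.from_euler('z',-.08).as_matrix(); O=np.array([539.,296.3,0]); C,S=np.cos(.26),np.sin(.26)
ys,xs=np.mgrid[176:262,265:375]; p=depthpts(c,T,np.c_[xs.ravel(),ys.ravel()]); q=(p-O)@Z-[-50,0,26]
u=C*q[:,0]+S*q[:,2]; v=-S*q[:,0]+C*q[:,2]; y=q[:,1]
for lo,hi in((16,25),(6,14)):
    k=(v>lo)&(v<hi); print(lo,hi,k.sum(),"u",np.percentile(u[k],[1,50,99]).round(1),"y",np.percentile(y[k],[1,50,99]).round(1),"v",np.median(v[k]).round(1))
k=(v>16); r=cv2.minAreaRect(np.c_[u[k],y[k]].astype(np.float32)); print(r)
E
```

```text
16 25 3382 u [ 0.7 19.7 39.5] y [-20.9  -1.2  18.4] v 19.8
6 14 3183 u [ 2.4 42.7 55.5] y [-28.6   0.1  26.9] v 9.8
((13.200191497802734, 1.1884193420410156), (49.374061584472656, 64.13715362548828), 71.63853454589844)
```

View pics/z24.png

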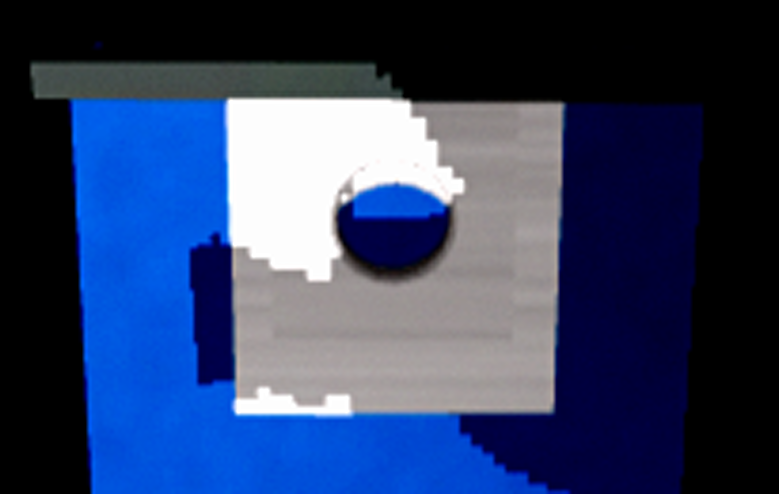

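The small plate lies flat on the large one: surface v=19.8, u 0.7–39.5, centred y -1.2 against the board's -1.6. The large plate's uphill edge is at u≈56. Clear the arm and check everything from above.

```bash
python3 -m handwheel '[{"tx":0,"ty":0,"tz":-50,"wx":0,"wy":0,"wz":0},{"tx":-30,"ty":-40,"tz":-90,"wx":0,"wy":0,"wz":0},{"tx":-70,"ty":-90,"tz":-110,"wx":0,"wy":0,"wz":0},{"tx":-110,"ty":-130,"tz":-110,"wx":0,"wy":0,"wz":0},{"tx":-150,"ty":-150,"tz":-110,"wx":0,"wy":0,"wz":0},{"tx":-200,"ty":-170,"tz":-110,"wx":0,"wy":0,"wz":0},{"tx":-200,"ty":-170,"tz":-110,"wx":0,"wy":0,"wz":0},{"tx":-200,"ty":-170,"tz":-110,"wx":0,"wy":0,"wz":0}]' 66 50
python3 - <<'E'
from h import *
from plant import bot
for n in ("top","scene"):
    c=bot.capture(n); np.savez(f"/tmp/{n}9.npz",**c); cv2.imwrite(f"pics/{n}9.png",c["image"])
print(bot.observe()["qd"].round(3))
E
```

```text
time_s: 34.95
ee_pos: [302.7, 114.0, 181.5]
tool_rot: [2.883, 0.001, 1.49]
ft_force: [1.1, -0.8, -0.1]
gripper_width: 65.8
[ 0.012  0.016  0.013  0.003  0.    -0.001]
```

View pics/top9.png

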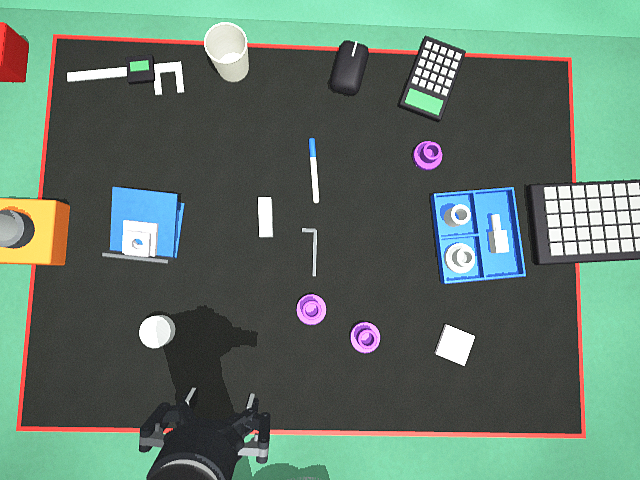

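View pics/scene9.png

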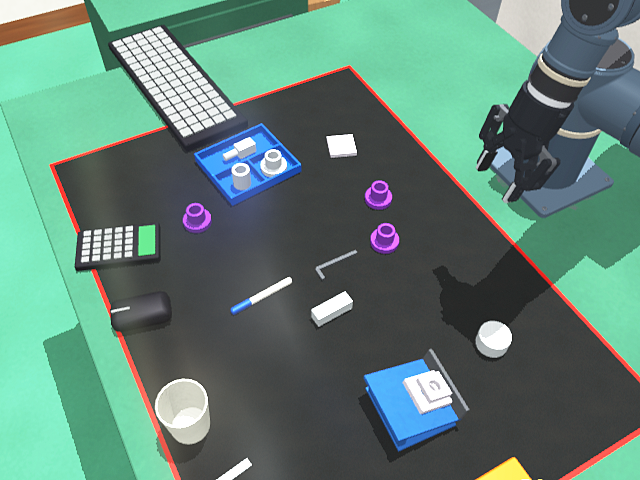

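The top view shows the bush (461,257), sleeve (457,214) and pin (497,233) in their bays, and the plates stacked at the stop (138,240). The blanks at (157,331), (265,217) and (455,345) and the purple look-alikes are unmoved. Hand in.

```bash
python3 -c "
from plant import bot
print(bot.close_job()); print(bot.observe()['time_s'])"
```

```text
the job is handed in; nothing more can be done
None
the job is handed in; nothing more can be done
```

All five finished parts are laid out and the job is handed in, at about 35 s on the robot's clock. I placed them in the order asked: bush, sleeve, pin, large plate, small plate.

- **Tray:** the last top and scene views show the bush standing on its flange in the near small bay. The sleeve is on end in the bay behind it, and the pin lies lengthwise in the long bay.
- **Shelf:** the last wrist depth check showed both plates flat and against the backstop. Each is within about 1 mm of the board's centre line.
- **Left alone:** the disc, the bar, the plate without a hole and the purple look-alikes are where they were. The arm was well clear at hand-in.

**Disagreements found:**
- **Finger tips:** the wrist and scene cameras put them about 30 mm behind the reported TCP, not at it as described. I grasped by the measured offset, so the reported TCP height went as low as -31 mm.
- **Wrist camera:** it read about 1–2.5 mm to one side of the fixed cameras.
- **Outline fit:** one rectangle fit to the small plate's depth points was spoiled by stray points. I relied on the percentile extents and the picture instead.

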